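# Lay the desk clock on its face for a new battery

## Task

The desk clock needs a new battery, so it has to lie face down on the black pad. Without gripping or lifting it, push the standing clock up square against the pad's wooden stop strip, then tip it forward over the strip and let it down gently, supporting it all the way so that it never drops, until it lies flat on its face on the pad. Take the hand away and leave the other things on the bench undisturbed.

Things in the scene. Friction and masses are not known exactly. Their poses are not given: they have to be found in the camera images.
- pad: Fixed black pad with a light wooden stop strip along one edge, both 14 mm high, flush on top, on bare bench (z = 0). Origin: middle of the strip's outer face (the stop face) at bench level; z up; +x points away from the pad, to where the clock stands; y along the strip. Strip: x -14..0 mm, 150 mm long in y. Pad: x -120..-14 mm, 130 mm wide in y.
- clock: Loose desk clock, 0.34 to 0.58 kg: box case 104 mm wide (y), 44 deep (x -22..+22), 160 tall (z 0..160), centre of mass near its middle. Origin: centre of underside; z to its top; -x is the face. Starts standing, face to the pad, front 20 to 55 mm from the strip, up to 0.18 rad out of square. Friction on the bench 0.5 to 0.7. It falls forward by itself once leaned about 15 degrees.
- clock_front: Front part of the clock's case (dark wood, x = -22..+4 mm), fixed to it; same origin and axes. Carries the round brass bezel and white dial, 88 mm across, centred at z = 98 mm, 8 mm proud of the front (to x = -30 mm). Lying face down the clock rests on the bezel, its front 8 mm above the pad's top, its top end past the pad's end over bare bench.
- clock_back: Back part of the clock's case (black plastic with battery hatch, x = +4..+22 mm), fixed to it; same origin and axes. Fingers pressing on the front and the back part at once, more than lightly, count as gripping; one finger loosely on each side does not.
- foot_front (a point): Middle of the lower front edge of the clock's case (clock frame x = -22, y = 0, z = 0 mm).
- top_front (a point): Middle of the upper front edge of the clock's case (clock frame x = -22, y = 0, z = 160 mm).
- dome: Bystander: clear dust cover, 110 mm across, 106 mm high with its teal knob, standing on the bench. Origin: centre of its underside.
- holder: Bystander: round blue movement holder with a watch movement on it, 46 mm across, 26 mm high. Origin: centre of its underside.
- cell: Bystander: new AA cell standing on end, 14.5 mm across, 50 mm high, copper-coloured upper end. Origin: centre of its underside.
- loupe: Bystander: black watchmaker's loupe standing on its wide end, 34 mm across, 28 mm high. Origin: centre of its underside.
Not all that is in view belongs to the job. Several things look just like the pad: the one meant starts nearest to the robot's base. Leave any turquoise look-alike of the clock alone.

How it is judged:
On the way, in this order (a step that is already met when the one before it is completed fails the run):
1. the clock stands upright with its foot up square against the stop strip (x of foot_front in the frame of pad below 0.008 m and angle between clock's own z axis and vertical below 0.1 rad and angle between the x axis of clock and the x axis of pad, either way round below 0.1 rad), for 0.1 s.
2. the clock is tipped over onto its face (angle between clock's own z axis and vertical above 1.48 rad), for 0.1 s.
At the end, for the whole second after the job is handed in: The clock lies still, flat on its face on the pad (within about 4 degrees), its top pointing away from the strip, square with the pad within 0.2 rad and within 40 mm of the pad's middle line, its foot end reaching past the stop face by no more than 58 mm and stopping no more than 25 mm short of it (angle between clock's own z axis and vertical between 1.5 and 1.64 rad and angle between clock's own x axis and vertical below 0.08 rad and height (world z) of foot_front between 0.015 and 0.03 m and x of foot_front in the frame of pad between -0.025 and 0.058 m and x of top_front in the frame of pad below -0.1 m and y of clock in the frame of pad between -0.04 and 0.04 m and angle between the z axis of clock and the x axis of pad, either way round below 0.2 rad and linear speed of clock below 0.02 m/s); the robot touches nothing.
It fails at once if the clock drops or is thrown over: it turns faster than 3 rad/s (angular speed of clock above 3 rad/s).
It fails at once if the clock is lifted or carried: the lower front edge of its case rises more than 45 mm above the bench (height (world z) of foot_front above 0.045 m).
It fails at once if the clock is gripped: fingers press on its front and its back at once with more than 5 N each (contact force between the fingers and clock_front above 5 N and contact force between the fingers and clock_back above 5 N).
It fails at once if the dome, the movement holder, the cell or the loupe is moved more than 15 mm or tipped (distance of any of dome, holder, cell, loupe from where it was at the start of the episode above 0.015 m or angle between any of dome, holder, cell, loupe's own z axis and vertical above 0.3 rad).
It also fails if it takes over 64 s, if anything falls off the work surface, if the arm or the gripper's body presses on something with over 40 N, if the wrist force passes 120 N, or if a joint passes its speed limit or range.

## Robot

A 6-joint arm with a two-finger parallel gripper is mounted at the origin on the work surface. World frame = base frame: x ahead of the robot, y to its left, z up, the work surface at z = 0. Lengths are in m, angles in rad, forces in N, time in s.
With the tool pointing down it reaches from about 0.3 to 0.775 m from the base axis. Payload 14.6 kg.
Tool frame: the origin (TCP) lies on the mounting face of the last link; the fingertips stand 199 mm ahead of it and the grasp point (between the pads) lies 180 mm ahead of it; z points along the fingers, y is the line along which they close (so a half turn about z gives the same grasp; the last joint's range is limited). The gripper opens to 94 mm and grips with 3 to 60 N. Pads are 16 mm wide; open, the fingers measure 119 mm over their backs; the gripper's body (75 mm by 177 mm) begins 78 mm behind the grasp point.
Start: joints at [1.126, 0.3, 1.521, -0, 1.321, -0.067], TCP at [0.203, 0.511, 0.405] pointing down, gripper open.
Joint ranges: [-3.03, 3.03], [-0.79, 2.21], [0.23, 2.52], [-1.04, 4.18], [0, 3.07], [-2.55, 2.55]. Speed limits (rad/s): [2.22, 2.22, 2.57, 3.14, 3.14, 3.14].

## Interface

Orientations are given as [roll, pitch, yaw] about the fixed x, y, z axes, in that order (R = Rz(yaw) Ry(pitch) Rx(roll)).
In Python, from station import get_obs, camera, hand_in gives the robot as it stands.
- The arm moves only by the tool apply_moves, never from a script. Its argument "increments" is a list of rows, each an object of numbers: "tx", "ty", "tz": the shift along the tool's x, y, z as a fraction of full scale; "ax", "ay", "az": the turn, a rotation vector about the tool's x, y, z as a fraction of full scale. In form: [{"tx": .., "ty": .., "tz": .., "ax": .., "ay": .., "az": ..}, ...]. A call has 1 to 12 rows; each row shifts and turns the commanded pose from where the row before left it, along the tool's axes as they then stand; what a row does not reach is not made up. Full scale, the value 1, is 30 mm for a shift and 5 degrees for a turn. A row lasts 1/8 s, in which the tool goes at most 62.5 mm and 10.7 degrees, less where a joint would pass 70% of its speed; a pose out of reach is approached as far as the arm can. A call with a number of a shift or a turn outside -1 to 1 is refused whole. A call with a gripper value outside its range is refused whole. "jaw" is the closure, from 0 (fully open) to 1 (shut), set as the call begins (left out, the last holds). The fingers move at their own pace and stop on an object; "force" is the grip in N (left out, the last holds). Time passes only in rows, so rows that do not move let the fingers close. It gives the time, the measured TCP pose, the force, the opening and the grip force at its end, in the units of the state.
- get_obs(): the state, without advancing time (a new reading comes with each control period).
- camera(name): name is "scene" or "top" or "wrist"; returns a dict with "pixels" (384x512x3 uint8, red, green, blue), "camera_matrix" (3x3 intrinsics, pixels), "R" (3x3) and "t" (3): a world point X has camera coordinates R X + t; the wrist camera has in their place "T_tool_cam" (4x4, takes a point from camera to tool coordinates, whose origin is the TCP and whose axes are the flange's). Camera axes: x right, y down, z forward; pixel columns grow to the right and rows downward; lengths in m; the calibration is good to about 2 mm. A picture is of the moment at which its call begins: read the wrist's pose just before it. There is no depth.
- hand_in(): hands the job in; it is judged then, once.
The state is a dict: "time_s": time; "qpos": joint angles; "joint_vel": joint speeds; "tau": joint torques, N m; "ee_pos": TCP position; "eef_rot": TCP orientation; "force": force on the tool from outside, world axes, zero at the start; "moment": the same for the moment, N m; "grip_width": finger opening in m; "grip_force": force on a finger pad.
Only numpy, scipy, OpenCV 4.12 (cv2) and the standard library are available. Lean on these libraries where they do the work, as an engineer would, in place of code of your own. Each camera call takes 0.05 s, during which the arm holds its last target. There are 200 camera calls.

## Working session

There is one attempt and no reset: what is moved stays moved. The work goes in short steps, Python scripts to look and compute and a tool call to move; the robot and the scene stay as the last step left them, time stands still between calls to the robot, and variables do not carry over. Pictures are saved under pics/ and viewed, at most 10 in all, crops included, and the job is handed in when it is done.

Besides the shell and the picture viewer there is one more tool, called after ">>>" as name(argument=value, ...) on one line, values as JSON. apply_moves: Moves the arm, as the interface text tells. Its arguments: {"type":"object","properties":{"increments":{"type":"array"},"jaw":{"type":"number"},"force":{"type":"number"}},"required":["increments"]}

```bash
mkdir -p pics; ls
python3 - <<'E'
from station import *
import cv2,numpy as np,pickle
o=get_obs();print(o)
d={}
for n in("scene","top"):
    c=camera(n);d[n]=c;cv2.imwrite(f"pics/{n}0.png",cv2.resize(c["pixels"][:,:,::-1],(800,600),interpolation=cv2.INTER_CUBIC))
    print(n,c["camera_matrix"],c["R"],c["t"])
pickle.dump(d,open("cams.pkl","wb"))
E
```

```text
pics
{'time_s': 0.0, 'qpos': array([ 1.12639657e+00,  3.00476412e-01,  1.52160835e+00, -2.83417340e-05,
        1.32067046e+00, -6.66147807e-02]), 'joint_vel': array([ 0.00050435,  0.000121  , -0.00094878, -0.00076503, -0.00158393,
       -0.00011474]), 'tau': array([ 5.97305007e-04, -5.31811488e+01, -3.52737236e+01,  7.08424137e-02,
        2.43438041e-02, -7.52624169e-05]), 'ee_pos': array([0.20287108, 0.51117897, 0.40407174]), 'eef_rot': array([-3.14043083e+00, -4.99963746e-05,  2.76381468e+00]), 'force': array([-0.30133858, -0.0914978 ,  0.80686172]), 'moment': array([ 0.00988739, -0.0248696 ,  0.03641384]), 'grip_force': 0.0, 'grip_width': 0.0939150638703782}
scene [[480.02182366   0.         253.06124878]
 [  0.         480.02182366 192.06454501]
 [  0.           0.           1.        ]] [[ 0.29711015  0.95479535  0.00955998]
 [ 0.60699745 -0.18113592 -0.77378542]
 [-0.73707507  0.23570238 -0.63337566]] [-0.32005449 -0.22326227  1.53780102]
top [[492.3361441    0.         250.9998558 ]
 [  0.         492.3361441  194.71422976]
 [  0.           0.           1.        ]] [[-0.0099862  -0.99991514 -0.00836574]
 [-0.98897998  0.01111215 -0.14763168]
 [ 0.14771211  0.00679927 -0.98900703]] [0.14519554 0.6106285  1.22262209]
```

View pics/scene0.png

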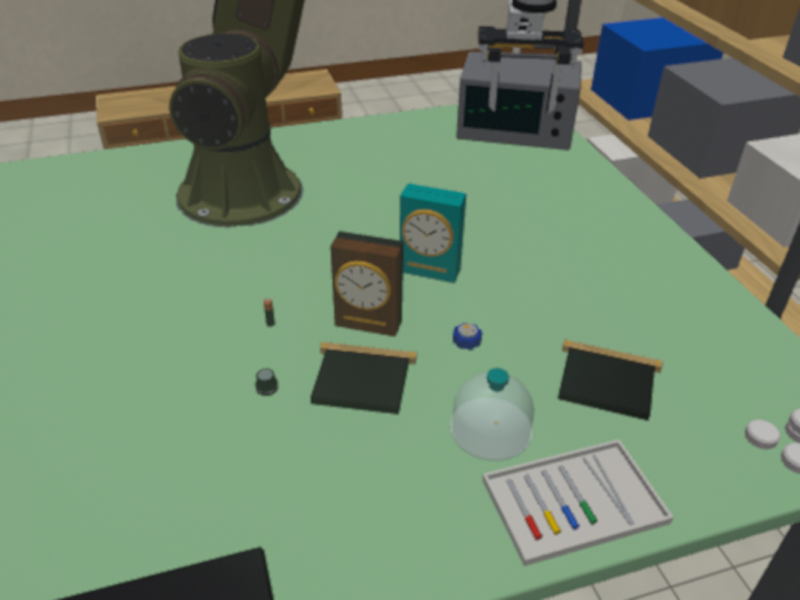

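View pics/top0.png

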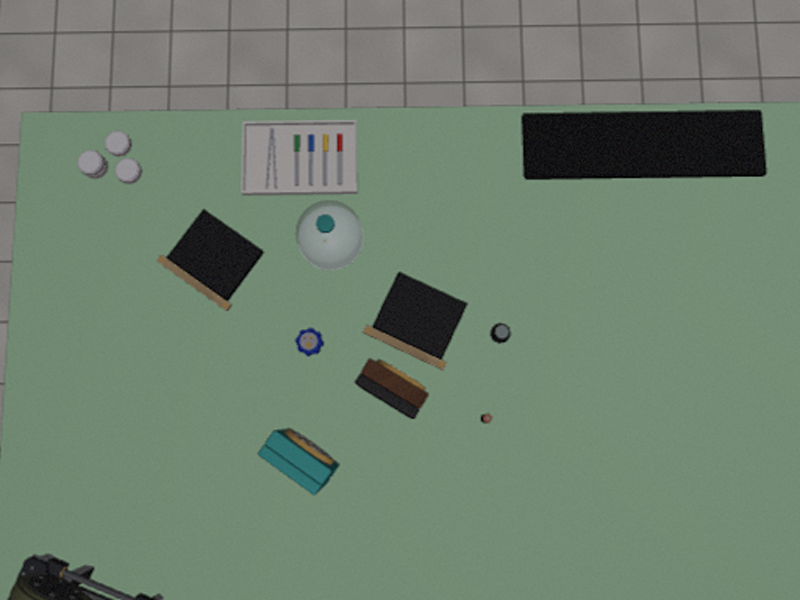

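Candidates for the pad are at top pixels (418,318) and (212,255) in the 800x600 view, with the large black mat at (643,145) having no strip. The one at (418,318) looks nearest the base. The brown clock is at (392,387) and the turquoise look-alike at (298,460). I'll confirm in an enlarged crop.

```bash
cat > h.py <<'E'
import numpy as np,cv2,pickle
D=pickle.load(open("cams.pkl","rb"))
def bp(n,u,v,z,c=None):
    c=c or D[n];r=c["R"].T@np.linalg.solve(c["camera_matrix"],[u,v,1.]);o=-c["R"].T@c["t"]
    return o+r*(z-o[2])/r[2]
def pr(n,X,c=None):
    c=c or D[n];X=np.atleast_2d(X);p=(c["R"]@X.T).T+c["t"];p=(c["camera_matrix"]@p.T).T;return p[:,:2]/p[:,2:]
def crop(n,u0,v0,w,h,k,f,c=None):
    c=c or D[n];im=c["pixels"][v0:v0+h,u0:u0+w,::-1];cv2.imwrite(f,cv2.resize(im,None,fx=k,fy=k,interpolation=cv2.INTER_CUBIC))
E
python3 - <<'E'
from h import *
s=.64
for u,v in[(418,318),(212,255)]:
    p=bp("top",u*s,v*s,.014);print(p,np.hypot(*p[:2]))
for nm,u,v,z in[("dome",330,236,.05),("dknob",325,223,.1),("holder",309,342,.02),("cell",486,418,.05),("loupe",501,332,.02)]:
    print(nm,bp("top",u*s,v*s,z))
crop("top",220,165,100,110,5,"pics/c1.png")
E
```

```text
[0.59296093 0.09564432 0.014     ] 0.6006250915499303
[0.70553459 0.44632351 0.014     ] 0.8348555126516314
dome [0.72769687 0.24119047 0.05      ]
dknob [0.73705462 0.24481748 0.1       ]
holder [0.55372645 0.27864386 0.02      ]
cell [ 0.42505694 -0.0101843   0.05      ]
loupe [ 0.56703536 -0.04258442  0.02      ]
```

View pics/c1.png

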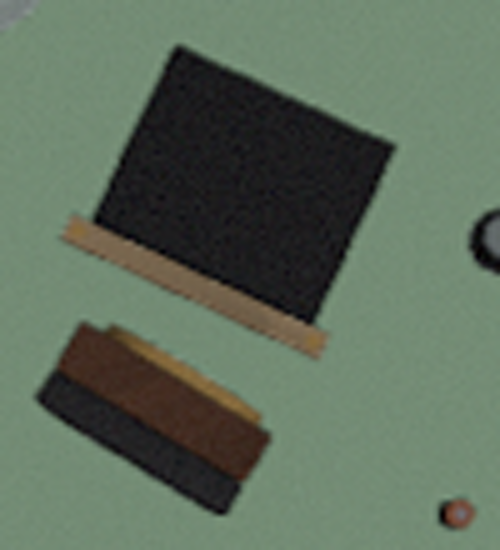

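The crop confirms the wooden-strip pad, nearest at 0.60 m against 0.83 m. Strip corners in the crop are about (75,216), (63,236), (327,334) and (318,357), and the pad's far corners are (178,47) and (395,147). The top of the brown clock has corners (83,323), (38,398), (225,515) and (270,435). Next I fit the poses.

```bash
cat >> h.py <<'E'
from scipy.optimize import least_squares
def T(p,P):
    x,y,a=p;c,s=np.cos(a),np.sin(a);P=np.asarray(P,float);return np.c_[x+c*P[:,0]-s*P[:,1],y+s*P[:,0]+c*P[:,1],P[:,2]]
def fit(P,px,p0,n="top",c=None):
    r=least_squares(lambda p:(pr(n,T(p,P),c)-px).ravel(),p0);return r.x,np.round(r.fun.reshape(-1,2),1)
E
python3 - <<'E'
from h import *
q=lambda L:np.array(L)/5+[220-.4,165-.4]
P=[(-.014,-.075,.014),(0,-.075,.014),(-.014,.075,.014),(0,.075,.014),(-.12,-.065,.014),(-.12,.065,.014)]
pad,r=fit(P,q([(75,216),(63,236),(327,334),(318,357),(178,47),(395,147)]),[.53,.08,2.7]);print("pad",pad,r)
C=[(-.022,-.052,.16),(.022,-.052,.16),(.022,.052,.16),(-.022,.052,.16)]
ck,r=fit(C,q([(83,323),(38,398),(225,515),(270,435)]),[.47,.08,2.7]);print("clock",ck,r)
def rel(pad,p):
    d=np.array(p)-pad[:2];c,s=np.cos(pad[2]),np.sin(pad[2]);return c*d[0]+s*d[1],-s*d[0]+c*d[1]
print("clock in pad",rel(pad,ck[:2]),ck[2]-pad[2])
f=T(ck,[(-.022,-.052,0),(-.022,.052,0),(.022,0,0)]);print([rel(pad,x[:2]) for x in f])
for n,x in dict(dome=(.733,.243),holder=(.554,.279),cell=(.425,-.01),loupe=(.567,-.043),turq=bp("top",298*.64,460*.64,.16)[:2]).items():print(n,x,rel(pad,x))
# verify in scene
im=D["scene"]["pixels"][:,:,::-1].copy();im=cv2.resize(im,None,fx=3,fy=3,interpolation=cv2.INTER_CUBIC)
for p,Q in((pad,P),(ck,C+[(-.022,-.052,0),(-.022,.052,0)])):
    for u in pr("scene",T(p,Q)):cv2.circle(im,tuple(int(round(3*a+1)) for a in u),3,(0,0,255),-1)
cv2.imwrite("pics/c2.png",im[400:850,500:900])
E
```

```text
pad [0.53834886 0.12277526 2.68678023] [[-0.6 -0.5]
 [-0.5  0.3]
 [ 0.7  0.4]
 [ 0.3  0.6]
 [-0.5 -0.8]
 [ 0.6 -0.1]]
clock [0.47075258 0.14069757 2.587101  ] [[-0.1 -0.9]
 [-1.1  0.4]
 [ 0.2  0.5]
 [ 1.   0. ]]
clock in pad (np.float64(0.0685978338727802), np.float64(0.013594232510325745)) -0.09967922946442576
[(np.float64(0.04153229818139094), np.float64(-0.0359583332934561)), (np.float64(0.051881779505098695), np.float64(0.06752542502798398)), (np.float64(0.09048862890231563), np.float64(0.011404919153387563))]
dome (0.733, 0.243) (np.float64(-0.12204959438632285), np.float64(-0.1935121523404606))
holder (0.554, 0.279) (np.float64(0.054568459774551444), np.float64(-0.14721892449419288))
cell (0.425, -0.01) (np.float64(0.043498853430419315), np.float64(0.16907123313861427))
loupe (0.567, -0.043) (np.float64(-0.09856261176266959), np.float64(0.1363368459106122))
turq [0.36726073 0.27740494] (np.float64(0.22162376500098585), np.float64(-0.06375260779517679))
```

View pics/c2.png

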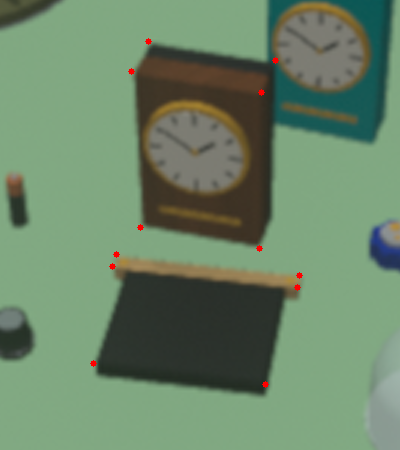

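```bash
cat >> h.py <<'E'
from scipy.spatial.transform import Rotation as Ro
PAD=np.array([0.53834886,0.12277526,2.68678023])
def w(x,y,z): return T(PAD,[(x,y,z)])[0]
def padrel(p):
    d=np.array(p)-[PAD[0],PAD[1],0];c,s=np.cos(PAD[2]),np.sin(PAD[2]);return np.array([c*d[0]+s*d[1],-s*d[0]+c*d[1],d[2]])
def Rt(e): return Ro.from_euler("xyz",e)
def plan(pos,Rg,o=None):
    from station import get_obs
    o=o or get_obs();R0=Rt(o["eef_rot"])
    rv=(R0.inv()*Rg).as_rotvec(degrees=True);print("t",round(o["time_s"],2),"rot rows*1:",np.round(rv/5,2))
    d=pos-o["ee_pos"];print("shift in new tool axes/30mm:",np.round(Rg.inv().apply(d)/.03,2),"in old:",np.round(R0.inv().apply(d)/.03,2))
E
python3 - <<'E'
from h import *
C=[(-.022,-.052,.16),(.022,-.052,.16),(.022,.052,.16),(-.022,.052,.16)]
t,r=fit(C,np.array([(281,430),(258,455),(316,493),(338,466)])*.64-.2,[.36,.28,2.5]);print("turq",padrel([t[0],t[1],0]),t[2]-PAD[2],r.tolist())
print([padrel(x).round(3).tolist() for x in T(t,[(-.03,-.044,0),(-.03,.044,0),(-.022,.052,0),(-.022,-.052,0)])])
R=Ro.from_euler("xyz",[np.pi,0,PAD[2]])*Ro.from_euler("y",-22,degrees=True)
tip=w(.112,.012,.20);plan(tip-.199*R.apply([0,0,1]),R)
E
```

```text
turq [ 0.22245466 -0.06361875  0.        ] -0.13758136006652544 [[-2.3, -1.1], [1.4, -0.8], [2.0, 0.6], [-1.2, 1.3]]
[[0.187, -0.103, 0.0], [0.199, -0.016, 0.0], [0.208, -0.009, 0.0], [0.194, -0.112, 0.0]]
t 0.1 rot rows*1: [ 0.16 -4.4   0.87]
shift in new tool axes/30mm: [-8.58 -7.12  4.17] in old: [-8.94 -7.83  0.66]
```

Run:
```python
from h import *
R=Ro.from_euler("xyz",[np.pi,0,PAD[2]-.1])*Ro.from_euler("y",-19,degrees=True)
for z in(.20,.018):
    tip=w(.106,.010,z);plan(tip-.199*R.apply([0,0,1]),R)
print("down in tool",R.inv().apply([0,0,-1])*(.182/.03))
```

```text
t 0.1 rot rows*1: [ 0.33 -3.79  2.01]
shift in new tool axes/30mm: [-9.93 -5.8   3.98] in old: [-9.5  -7.59  0.54]
t 0.1 rot rows*1: [ 0.33 -3.79  2.01]
shift in new tool axes/30mm: [-7.95 -5.8   9.72] in old: [-9.5  -7.58  6.61]
down in tool [ 1.97511347e+00 -6.73535302e-16  5.73614603e+00]
```

>>> apply_moves(increments=[{"ax": 0.08, "ay": -0.95, "az": 0.5}, {"ax": 0.08, "ay": -0.95, "az": 0.5}, {"ax": 0.08, "ay": -0.95, "az": 0.5}, {"ax": 0.09, "ay": -0.94, "az": 0.51}], jaw=0.25, force=10)

```text
schema error: expected keys tx, ty, tz, ax, ay, az
```

>>> apply_moves(increments=[{"tx": -0.99, "ty": -0.58, "tz": 0.4}, {"tx": -0.99, "ty": -0.58, "tz": 0.4}, {"tx": -0.99, "ty": -0.58, "tz": 0.4}, {"tx": -0.99, "ty": -0.58, "tz": 0.4}, {"tx": -0.99, "ty": -0.58, "tz": 0.4}, {"tx": -0.99, "ty": -0.58, "tz": 0.4}, {"tx": -0.99, "ty": -0.58, "tz": 0.4}, {"tx": -0.99, "ty": -0.58, "tz": 0.4}, {"tx": -0.99, "ty": -0.58, "tz": 0.4}, {"tx": -0.99, "ty": -0.58, "tz": 0.4}, {}, {}])

```text
schema error: expected keys tx, ty, tz, ax, ay, az
```

```bash
cat > st.py <<'E'
from h import *
from station import *
import json
o=get_obs()
R=Rt(o["eef_rot"]);tip=o["ee_pos"]+.199*R.apply([0,0,1])
print("t",round(o["time_s"],2),"tip(pad)",padrel(tip).round(4),"F pad",T([0,0,-PAD[2]],[o["force"]])[0].round(1),"grip",o["grip_width"].__round__(3),"q",o["qpos"].round(3))
open("log.txt","a").write(json.dumps([o["qpos"].tolist(),o["ee_pos"].tolist(),o["eef_rot"].tolist()])+"\n")
E
python3 - <<'E'
from st import *
R=Ro.from_euler("xyz",[np.pi,0,PAD[2]-.1])*Ro.from_euler("y",-19,degrees=True)
for z in(.20,.018):
    tip=w(.106,.010,z);plan(tip-.199*R.apply([0,0,1]),R)
c=camera("wrist");cv2.imwrite("pics/w1.png",c["pixels"][:,:,::-1]);print(c["T_tool_cam"].round(3).tolist())
c=camera("top");D["top1"]=c
cv2.imwrite("pics/m1.png",np.hstack([cv2.imread("pics/w1.png")[:,:400],cv2.resize(c["pixels"][150:350,130:330,::-1],(384,384),interpolation=cv2.INTER_CUBIC)]))
E
```

```text
t 0.1 tip(pad) [ 0.472  -0.2014  0.2052] F pad [ 0.7 -0.1 -0.7] grip 0.094 q [ 1.126  0.3    1.521  0.     1.321 -0.067]
t 0.1 rot rows*1: [ 0.33 -3.79  2.01]
shift in new tool axes/30mm: [-9.93 -5.8   3.98] in old: [-9.5  -7.59  0.54]
t 0.1 rot rows*1: [ 0.33 -3.79  2.01]
shift in new tool axes/30mm: [-7.95 -5.8   9.72] in old: [-9.5  -7.58  6.61]
[[-0.001, -0.971, -0.241, 0.069], [1.0, -0.0, -0.001, 0.001], [0.001, -0.241, 0.971, 0.02], [0.0, 0.0, 0.0, 1.0]]
```

View pics/m1.png

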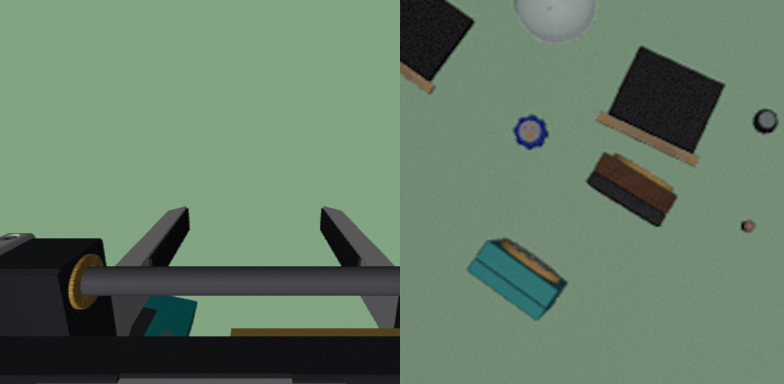

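The moves were refused because all six keys are required, so the picture shows the unchanged scene: clock at about (632,190) and fingers at (185,215) and (325,215).

>>> apply_moves(increments=[{"tx": 0, "ty": 0, "tz": 0, "ax": 0.08, "ay": -0.95, "az": 0.5}, {"tx": 0, "ty": 0, "tz": 0, "ax": 0.08, "ay": -0.95, "az": 0.5}, {"tx": 0, "ty": 0, "tz": 0, "ax": 0.08, "ay": -0.95, "az": 0.5}, {"tx": 0, "ty": 0, "tz": 0, "ax": 0.09, "ay": -0.94, "az": 0.51}], jaw=0.25, force=10)

```text
time_s: 0.7
ee_pos: [0.2029, 0.5112, 0.4045]
eef_rot: [3.141, 0.334, 2.585]
force: [0.9, 0.0, 0.1]
grip_width: 0.0706
grip_force: 0.0
```

>>> apply_moves(increments=[{"tx": -0.99, "ty": -0.58, "tz": 0.4, "ax": 0, "ay": 0, "az": 0}, {"tx": -0.99, "ty": -0.58, "tz": 0.4, "ax": 0, "ay": 0, "az": 0}, {"tx": -0.99, "ty": -0.58, "tz": 0.4, "ax": 0, "ay": 0, "az": 0}, {"tx": -0.99, "ty": -0.58, "tz": 0.4, "ax": 0, "ay": 0, "az": 0}, {"tx": -0.99, "ty": -0.58, "tz": 0.4, "ax": 0, "ay": 0, "az": 0}, {"tx": -0.99, "ty": -0.58, "tz": 0.4, "ax": 0, "ay": 0, "az": 0}, {"tx": -0.99, "ty": -0.58, "tz": 0.4, "ax": 0, "ay": 0, "az": 0}, {"tx": -0.99, "ty": -0.58, "tz": 0.4, "ax": 0, "ay": 0, "az": 0}, {"tx": -0.99, "ty": -0.58, "tz": 0.4, "ax": 0, "ay": 0, "az": 0}, {"tx": -0.99, "ty": -0.58, "tz": 0.4, "ax": 0, "ay": 0, "az": 0}, {"tx": 0, "ty": 0, "tz": 0, "ax": 0, "ay": 0, "az": 0}, {"tx": 0, "ty": 0, "tz": 0, "ax": 0, "ay": 0, "az": 0}])

```text
time_s: 2.2
ee_pos: [0.3829, 0.1951, 0.3877]
eef_rot: [3.141, 0.331, 2.586]
force: [-0.0, 0.9, -0.6]
grip_width: 0.0708
grip_force: 0.0
```

Run:
```python
from st import *
R=Ro.from_euler("xyz",[np.pi,0,PAD[2]-.1])*Ro.from_euler("y",-19,degrees=True)
for z in(.20,.018):
    tip=w(.106,.010,z);plan(tip-.199*R.apply([0,0,1]),R)
c=camera("scene")
cv2.imwrite("pics/m2.png",cv2.resize(c["pixels"][80:300,130:350,::-1],(600,600),interpolation=cv2.INTER_CUBIC))
```

```text
t 2.2 tip(pad) [0.107  0.0096 0.1995] F pad [ 0.4 -0.8 -0.6] grip 0.071 q [ 0.431  0.022  1.894 -0.316  1.059 -0.452]
t 2.2 rot rows*1: [ 0.01 -0.   -0.01]
shift in new tool axes/30mm: [-0.03 -0.   -0.  ] in old: [-0.03 -0.   -0.  ]
t 2.2 rot rows*1: [ 0.01 -0.   -0.01]
shift in new tool axes/30mm: [ 1.94 -0.    5.73] in old: [ 1.94 -0.01  5.73]
```

View pics/m2.png

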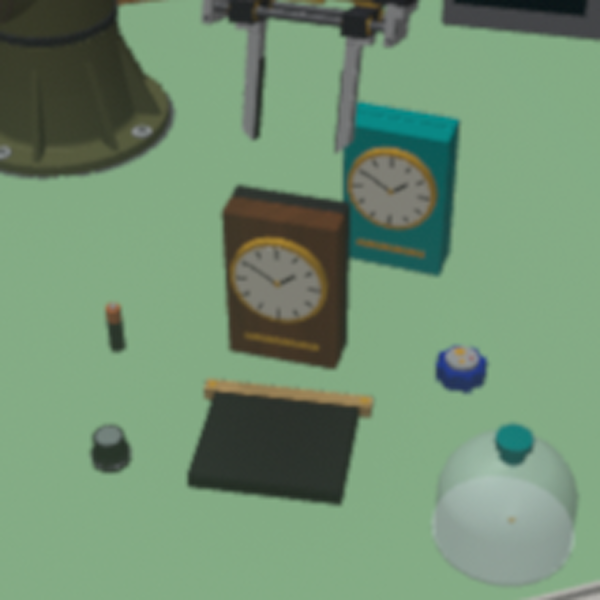

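The picture shows the open fingers (255,135) and (345,150) above and behind the brown clock (285,280), with the turquoise one further back. Next I descend behind the brown clock.

>>> apply_moves(increments=[{"tx": 0.25, "ty": 0, "tz": 0.73, "ax": 0, "ay": 0, "az": 0}, {"tx": 0.25, "ty": 0, "tz": 0.73, "ax": 0, "ay": 0, "az": 0}, {"tx": 0.25, "ty": 0, "tz": 0.73, "ax": 0, "ay": 0, "az": 0}, {"tx": 0.25, "ty": 0, "tz": 0.73, "ax": 0, "ay": 0, "az": 0}])

```text
time_s: 2.75
ee_pos: [0.3828, 0.1956, 0.2945]
eef_rot: [3.141, 0.331, 2.588]
force: [0.4, 0.4, -0.2]
grip_width: 0.0703
grip_force: 0.0
```

>>> apply_moves(increments=[{"tx": 0.24, "ty": 0, "tz": 0.7, "ax": 0, "ay": 0, "az": 0}, {"tx": 0.23, "ty": 0, "tz": 0.7, "ax": 0, "ay": 0, "az": 0}, {"tx": 0.23, "ty": 0, "tz": 0.7, "ax": 0, "ay": 0, "az": 0}, {"tx": 0.24, "ty": 0, "tz": 0.7, "ax": 0, "ay": 0, "az": 0}, {"tx": 0, "ty": 0, "tz": 0, "ax": 0, "ay": 0, "az": 0}])

```text
time_s: 3.38
ee_pos: [0.3833, 0.1951, 0.2056]
eef_rot: [-3.14, 0.33, 2.589]
force: [0.6, 0.6, -0.4]
grip_width: 0.0703
grip_force: 0.0
```

Run:
```python
from st import *
R0=Rt(o["eef_rot"])
print("pad -x 10mm in tool units",R0.inv().apply(w(-.01,0,0)-w(0,0,0))/.03)
```

```text
t 3.38 tip(pad) [0.1069 0.0098 0.0173] F pad [-0.3 -0.8 -0.4] grip 0.07 q [ 0.431  0.325  2.048 -0.472  0.637 -0.223]
pad -x 10mm in tool units [-0.31382709  0.03285155  0.10744509]
```

>>> apply_moves(increments=[{"tx": -0.157, "ty": 0.016, "tz": 0.054, "ax": 0, "ay": 0, "az": 0}, {"tx": -0.157, "ty": 0.016, "tz": 0.054, "ax": 0, "ay": 0, "az": 0}, {"tx": -0.157, "ty": 0.016, "tz": 0.054, "ax": 0, "ay": 0, "az": 0}, {"tx": -0.157, "ty": 0.016, "tz": 0.054, "ax": 0, "ay": 0, "az": 0}])

```text
time_s: 3.88
ee_pos: [0.4021, 0.1856, 0.207]
eef_rot: [3.14, 0.332, 2.586]
force: [-6.1, 2.9, 6.2]
grip_width: 0.0705
grip_force: 3.4
```

>>> apply_moves(increments=[{"tx": -0.157, "ty": 0.016, "tz": 0.054, "ax": 0, "ay": 0, "az": 0}, {"tx": -0.157, "ty": 0.016, "tz": 0.054, "ax": 0, "ay": 0, "az": 0}, {"tx": -0.157, "ty": 0.016, "tz": 0.054, "ax": 0, "ay": 0, "az": 0}, {"tx": -0.157, "ty": 0.016, "tz": 0.054, "ax": 0, "ay": 0, "az": 0}])

```text
time_s: 4.38
ee_pos: [0.4201, 0.1767, 0.207]
eef_rot: [3.14, 0.332, 2.586]
force: [-6.2, 2.8, 5.0]
grip_width: 0.0707
grip_force: 3.4
```

Run:
```python
from st import *
c=camera("scene");D["s1"]=c
im=cv2.resize(c["pixels"][120:280,170:330,::-1],(600,600),interpolation=cv2.INTER_CUBIC);cv2.imwrite("pics/m3.png",im)
R=Ro.from_euler("xyz",[np.pi,0,PAD[2]])*Ro.from_euler("y",-19,degrees=True)
p=padrel(tip);t=w(p[0]+.007,p[1],p[2]);plan(t-.199*R.apply([0,0,1]),R)
```

```text
t 4.38 tip(pad) [0.0654 0.0098 0.0189] F pad [6.8 0.2 5. ] grip 0.071 q [ 0.358  0.364  1.985 -0.449  0.634 -0.314]
t 4.42 rot rows*1: [-0.36  0.   -1.09]
shift in new tool axes/30mm: [ 0.24 -0.21 -0.08] in old: [ 0.22 -0.23 -0.08]
```

View pics/m3.png

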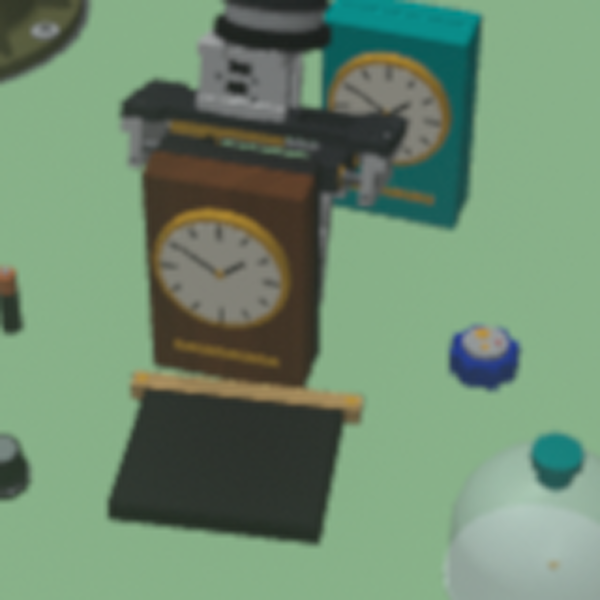

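The picture shows the clock upright, its left foot end close to the strip and its right end near (305,380) still out. I'll back off 7 mm, square the tool, then finish the push.

>>> apply_moves(increments=[{"tx": 0.22, "ty": -0.02, "tz": -0.08, "ax": 0, "ay": 0, "az": 0}, {"tx": 0, "ty": -0.1, "tz": 0, "ax": -0.18, "ay": 0, "az": -0.54}, {"tx": 0, "ty": -0.1, "tz": 0, "ax": -0.18, "ay": 0, "az": -0.55}, {"tx": 0, "ty": 0, "tz": 0, "ax": 0, "ay": 0, "az": 0}])

```text
time_s: 4.92
ee_pos: [0.4102, 0.1748, 0.2068]
eef_rot: [-3.141, 0.332, 2.687]
force: [-0.0, -0.6, 0.7]
grip_width: 0.0704
grip_force: 0.0
```

Run:
```python
from st import *
R0=Rt(o["eef_rot"])
print("pad -x 10mm in tool units",R0.inv().apply(w(-.01,0,0)-w(0,0,0))/.03, padrel(R0.apply([1,0,0])+[PAD[0],PAD[1],0]))
```

```text
t 4.92 tip(pad) [0.0731 0.0097 0.0186] F pad [-0.3  0.6  0.7] grip 0.07 q [ 0.359  0.344  2.015 -0.436  0.595 -0.417]
pad -x 10mm in tool units [-3.15158442e-01  4.57770535e-05  1.08564568e-01] [ 9.45475327e-01  2.17706776e-05 -3.25693731e-01]
```

>>> apply_moves(increments=[{"tx": -0.126, "ty": 0, "tz": 0.043, "ax": 0, "ay": 0, "az": 0}, {"tx": -0.126, "ty": 0, "tz": 0.043, "ax": 0, "ay": 0, "az": 0}, {"tx": -0.126, "ty": 0, "tz": 0.043, "ax": 0, "ay": 0, "az": 0}, {"tx": -0.126, "ty": 0, "tz": 0.043, "ax": 0, "ay": 0, "az": 0}, {"tx": 0, "ty": 0, "tz": 0, "ax": 0, "ay": 0, "az": 0}])

```text
time_s: 5.55
ee_pos: [0.4251, 0.1676, 0.2067]
eef_rot: [-3.141, 0.332, 2.687]
force: [-0.8, 0.3, -0.3]
grip_width: 0.0702
grip_force: 0.4
```

>>> apply_moves(increments=[{"tx": -0.063, "ty": 0, "tz": 0.022, "ax": 0, "ay": 0, "az": 0}, {"tx": -0.063, "ty": 0, "tz": 0.022, "ax": 0, "ay": 0, "az": 0}, {"tx": 0, "ty": 0, "tz": 0, "ax": 0, "ay": 0, "az": 0}])

```text
time_s: 5.92
ee_pos: [0.4284, 0.166, 0.2066]
eef_rot: [-3.141, 0.331, 2.687]
force: [-3.4, 1.6, 1.2]
grip_width: 0.0701
grip_force: 2.2
```

```bash
python3 st.py
```

```text
t 5.92 tip(pad) [0.053  0.0096 0.0184] F pad [3.8 0.  1.2] grip 0.07 q [ 0.326  0.367  1.981 -0.421  0.596 -0.464]
```

>>> apply_moves(increments=[{"tx": -0.063, "ty": 0, "tz": 0.022, "ax": 0, "ay": 0, "az": 0}, {"tx": -0.063, "ty": 0, "tz": 0.022, "ax": 0, "ay": 0, "az": 0}, {"tx": -0.063, "ty": 0, "tz": 0.022, "ax": 0, "ay": 0, "az": 0}])

```text
time_s: 6.3
ee_pos: [0.4311, 0.1649, 0.2066]
eef_rot: [-3.139, 0.325, 2.687]
force: [-67.5, 34.3, 49.8]
grip_width: 0.0708
grip_force: 38.0
```

```bash
python3 st.py
```

```text
t 6.3 tip(pad) [0.0513 0.0098 0.018 ] F pad [75.7 -1.1 49.8] grip 0.071 q [ 0.321  0.371  1.975 -0.41   0.601 -0.478]
```

Flush contact: the tip is at 51.3 mm, where I predicted 51.6. I'll back off and rise.

>>> apply_moves(increments=[{"tx": 0.19, "ty": 0, "tz": -0.065, "ax": 0, "ay": 0, "az": 0}, {"tx": 0.25, "ty": 0, "tz": -0.085, "ax": 0, "ay": 0, "az": 0}, {"tx": -0.31, "ty": 0, "tz": -0.9, "ax": 0, "ay": 0, "az": 0}, {"tx": -0.31, "ty": 0, "tz": -0.9, "ax": 0, "ay": 0, "az": 0}, {"tx": -0.31, "ty": 0, "tz": -0.9, "ax": 0, "ay": 0, "az": 0}, {"tx": -0.31, "ty": 0, "tz": -0.9, "ax": 0, "ay": 0, "az": 0}, {"tx": -0.31, "ty": 0, "tz": -0.9, "ax": 0, "ay": 0, "az": 0}, {"tx": -0.31, "ty": 0, "tz": -0.9, "ax": 0, "ay": 0, "az": 0}, {"tx": -0.31, "ty": 0, "tz": -0.9, "ax": 0, "ay": 0, "az": 0}, {"tx": 0, "ty": 0, "tz": 0, "ax": 0, "ay": 0, "az": 0}], jaw=0.0)

```text
time_s: 7.55
ee_pos: [0.4215, 0.1695, 0.4082]
eef_rot: [3.139, 0.335, 2.686]
force: [0.0, 0.9, -0.1]
grip_width: 0.0942
grip_force: 0.0
```

Run:
```python
from st import *
# straddle pose: tool down, tool x = -pad y, tool y=-pad x
R=Ro.from_euler("xyz",[np.pi,0,PAD[2]-np.pi/2]);print(padrel(R.apply([1,0,0])+[PAD[0],PAD[1],0]),padrel(R.apply([0,1,0])+[PAD[0],PAD[1],0]))
t=w(.022,.012,.22);plan(t-.199*R.apply([0,0,1]),R)
# kinematics fit
L=[json.loads(l) for l in open("log.txt")]
def fk(k,q):
    a1,a2,a3,d1,L6,b=k
    X=Ro.from_euler("z",q[0]);M=Ro.from_euler("y",q[1])
    p=np.array([a1,0,d1])+M.apply([0,0,a2])
    M=M*Ro.from_euler("y",q[2]);p=p+M.apply([b,0,a3]);M=M*Ro.from_euler("z",s4*q[3])*Ro.from_euler("y",q[4]);p=p+M.apply([0,0,L6])
    return X.apply(p),X*M*Ro.from_euler("z",s4*q[5])
for s4 in(1,-1):
    f=lambda k:np.ravel([fk(k,q)[0]-np.array(p) for q,p,e in L])
    r=least_squares(f,[0,.4,.4,.3,.1,0]);print(s4,r.x.round(4),np.abs(r.fun).max(),[(Rt(e).inv()*fk(r.x,q)[1]).as_rotvec().round(2).tolist() for q,p,e in L[::3]])
c=camera("scene");D["s2"]=c
cv2.imwrite("pics/m4.png",cv2.resize(c["pixels"][120:280,170:330,::-1],(600,600),interpolation=cv2.INTER_CUBIC))
```

```text
t 7.55 tip(pad) [0.0602 0.009  0.2203] F pad [ 0.4 -0.8 -0.1] grip 0.094 q [ 0.338  0.049  1.816 -0.271  1.051 -0.669]
[ 5.55111512e-17 -1.00000000e+00  0.00000000e+00] [-1.0000000e+00  0.0000000e+00  1.2246468e-16]
t 7.55 rot rows*1: [ 3.03  2.99 17.81]
shift in new tool axes/30mm: [-0.09  3.45 -0.36] in old: [-3.38 -0.09  0.79]
1 [ 0.042   0.3458  0.4188  0.1029 -0.0721 -0.0099] 0.03463199755975174 [[-0.0, -0.0, -1.57], [0.0, 0.0, -1.57], [-0.0, 0.0, -1.57]]
-1 [-0.0014  0.4269  0.4485  0.2252  0.0763  0.0426] 0.032993069190860286 [[0.0, -0.0, -1.44], [-0.37, 0.37, -0.2], [-0.32, 0.32, 0.07]]
```

View pics/m4.png

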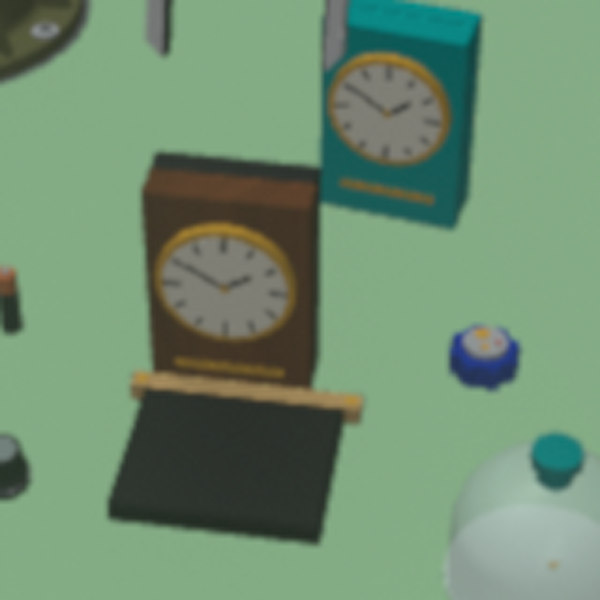

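The picture shows the clock standing upright and square against the strip (foot about (150..315,385)). Next I refine the kinematic model and check the reach of the tipping path.

```bash
cat >> h.py <<'E'
import json
def fk(k,q):
    a1,a2,a3,d1,L6,b,y0,c,e=k
    X=Ro.from_euler("z",q[0]);M=Ro.from_euler("y",q[1])
    p=np.array([a1,y0,d1])+M.apply([0,0,a2])
    M=M*Ro.from_euler("y",q[2]);p=p+M.apply([b,0,a3]);M=M*Ro.from_euler("z",q[3]);p=p+M.apply([0,c,0]);M=M*Ro.from_euler("y",q[4]);p=p+M.apply([e,0,L6])
    return X.apply(p),X*M*Ro.from_euler("z",q[5]+np.pi/2)
def kfit():
    L=[json.loads(l) for l in open("log.txt")]
    f=lambda k:np.r_[np.ravel([fk(k,q)[0]-np.array(p) for q,p,e in L]),1e-4*(k-[0,.4,.4,.2,.1,0,0,0,0])]
    r=least_squares(f,[0,.4,.4,.2,.1,0,0,0,0]);return r.x,np.abs(f(r.x)[:-9]).max()
LO=np.array([-3.03,-.79,.23,-1.04,0,-2.55]);HI=np.array([3.03,2.21,2.52,4.18,3.07,2.55])
def ik(k,p,R,q0):
    f=lambda q:np.r_[(fk(k,q)[0]-p)*5,(R.inv()*fk(k,q)[1]).as_rotvec()]
    r=least_squares(f,np.clip(q0,LO+.01,HI-.01),bounds=(LO,HI));return r.x,np.abs(r.fun).max()
E
python3 - <<'E'
from h import *
k,e=kfit();print(k.round(4),e)
import station
q=station.get_obs()["qpos"];print((fk(k,q)[1].inv()*Rt(station.get_obs()["eef_rot"])).as_rotvec())
q0=q.copy();q0[5]+=1.57
for al in(0,20,40,50,60):   # tool tilt: z toward +pad x ; tip centre roughly
    R=Ro.from_euler("xyz",[np.pi,0,PAD[2]-np.pi/2])*Ro.from_euler("x",al,degrees=True)
    d=R.apply([0,0,1])
    for x in(-.12,-.14):
        tip=w(x,.012,.03);qq,er=ik(k,tip-.199*d,R,q0)
        print(al,x,(T([0,0,-PAD[2]],[d])[0]).round(2),(tip-.199*d).round(3),qq.round(2),round(er,4))
    q0=qq
E
```

```text
[-0.      0.4242  0.4475  0.2212  0.0714  0.0409  0.0366  0.     -0.    ] 3.1898902963511944e-09
[-1.38777878e-16 -8.32667268e-17  7.97972799e-17]
0 -0.12 [-0. -0. -1.] [0.641 0.059 0.229] [ 0.04  0.69  1.38 -0.    1.07  0.49] 0.0
0 -0.14 [-0. -0. -1.] [0.659 0.05  0.229] [ 0.02  0.72  1.32 -0.    1.1   0.48] 0.0
20 -0.12 [ 0.34  0.   -0.94] [0.702 0.029 0.217] [-0.02  0.87  1.09  0.14  1.5   0.4 ] 0.0
20 -0.14 [ 0.34  0.   -0.94] [0.72  0.021 0.217] [-0.04  0.92  1.01  0.14  1.53  0.39] 0.0
40 -0.12 [ 0.64  0.   -0.77] [0.756 0.003 0.182] [-0.07  1.11  0.76  0.26  1.92  0.39] 0.0
40 -0.14 [ 0.64  0.   -0.77] [ 0.774 -0.006  0.182] [-0.08  1.17  0.65  0.26  1.97  0.4 ] 0.0
50 -0.12 [ 0.77  0.   -0.64] [ 0.778 -0.008  0.158] [-0.08  1.25  0.57  0.34  2.13  0.43] 0.0
50 -0.14 [ 0.77  0.   -0.64] [ 0.796 -0.016  0.158] [-0.09  1.33  0.42  0.34  2.2   0.45] 0.0
60 -0.12 [ 0.87  0.   -0.5 ] [ 0.796 -0.016  0.13 ] [-0.09  1.41  0.34  0.45  2.35  0.51] 0.0
60 -0.14 [ 0.87  0.   -0.5 ] [ 0.814 -0.025  0.13 ] [-0.1   1.47  0.23  0.46  2.4   0.54] 0.0449
```

```bash
cat > tr.py <<'E'
from h import *
L0=.014;W=.071
def al(th): return np.interp(th,[0,18,60,67,90],[-38,-20,45,50,50])
def E(th):
    t=np.radians(th);f=lambda t:(np.array([-np.sin(t),np.cos(t)]),np.array([-np.cos(t),-np.sin(t)]))
    t1=np.radians(67);tt=min(t,t1);u,m=f(tt);F=np.array([.014*np.tan(tt),0])
    if t<=t1:return F+.16*u
    B=F+.054*u+.008*m;u,m=f(t);return B+.106*u-.008*m
def pose(th,L=L0,wd=W,y=.012,dx=0,dz=0,a=None):
    a=np.radians(al(th) if a is None else a);d=np.array([np.sin(a),-np.cos(a)]);n=np.array([np.cos(a),np.sin(a)])
    c=E(th)+L*d+wd/2*n-.199*d+[dx,dz];R=Ro.from_euler("xyz",[np.pi,0,PAD[2]-np.pi/2])*Ro.from_euler("x",a)
    return w(c[0],y,c[1]),R
def rows(ps,p=None,R=None):
    from station import get_obs
    if p is None:
        o=get_obs();p,R=o["ee_pos"],Rt(o["eef_rot"])
    for q,S in ps:
        print(np.r_[R.inv().apply(q-p)/.03,(R.inv()*S).as_rotvec(degrees=True)/5].round(3).tolist());p,R=q,S
E
python3 - <<'E'
from tr import *
import station
k,e=kfit();q=station.get_obs()["qpos"].copy();q[5]+=1.57
for th in(0,10,18,30,45,60,67,75,83,90):
    p,R=pose(th);q,er=ik(k,p,R,q);print(th,round(al(th)),padrel(p).round(3),q.round(2),round(er,4))
p,R=pose(0,L=-.04,wd=W)
plan(p,R)
print("insert");rows([pose(0)],p,R)
E
```

```text
0 -38 [0.142 0.012 0.284] [ 0.4   0.18  2.02 -0.87  0.65  1.48] 0.0
10 -28 [0.093 0.012 0.304] [ 0.3   0.21  1.91 -0.51  0.72  1.09] 0.0
18 -20 [0.052 0.012 0.314] [ 0.23  0.27  1.8  -0.3   0.82  0.86] 0.0
30 -1 [-0.032  0.012  0.323] [ 0.11  0.42  1.56 -0.01  1.14  0.57] 0.0
45 22 [-0.135  0.012  0.298] [0.01 0.69 1.22 0.17 1.58 0.43] 0.0
60 45 [-0.22   0.012  0.236] [-0.06  1.    0.85  0.31  2.01  0.43] 0.0
67 50 [-0.233  0.012  0.209] [-0.06  1.08  0.78  0.34  2.09  0.43] 0.0
75 50 [-0.239  0.012  0.195] [-0.07  1.11  0.76  0.34  2.09  0.43] 0.0
83 50 [-0.243  0.012  0.181] [-0.07  1.14  0.74  0.34  2.08  0.42] 0.0
90 50 [-0.245  0.012  0.168] [-0.07  1.16  0.73  0.33  2.07  0.42] 0.0
t 7.6 rot rows*1: [-2.97 -2.97 17.82]
shift in new tool axes/30mm: [-0.08 -2.95  1.09] in old: [ 2.43 -0.09  1.99]
insert
[-0.0, -0.0, 1.8, 0.0, 0.0, 0.0]
```

>>> apply_moves(increments=[{"tx": 0, "ty": 0, "tz": 0, "ax": -0.165, "ay": -0.165, "az": 0.99}, {"tx": 0, "ty": 0, "tz": 0, "ax": -0.165, "ay": -0.165, "az": 0.99}, {"tx": 0, "ty": 0, "tz": 0, "ax": -0.165, "ay": -0.165, "az": 0.99}, {"tx": 0, "ty": 0, "tz": 0, "ax": -0.165, "ay": -0.165, "az": 0.99}, {"tx": 0, "ty": 0, "tz": 0, "ax": -0.165, "ay": -0.165, "az": 0.99}, {"tx": 0, "ty": 0, "tz": 0, "ax": -0.165, "ay": -0.165, "az": 0.99}, {"tx": 0, "ty": 0, "tz": 0, "ax": -0.165, "ay": -0.165, "az": 0.99}, {"tx": 0, "ty": 0, "tz": 0, "ax": -0.165, "ay": -0.165, "az": 0.99}, {"tx": 0, "ty": 0, "tz": 0, "ax": -0.165, "ay": -0.165, "az": 0.99}])

```text
time_s: 8.72
ee_pos: [0.4213, 0.1695, 0.4051]
eef_rot: [2.734, 0.299, 1.854]
force: [0.5, -0.1, 0.5]
grip_width: 0.0939
grip_force: 0.0
```

>>> apply_moves(increments=[{"tx": 0, "ty": 0, "tz": 0, "ax": -0.165, "ay": -0.165, "az": 0.99}, {"tx": 0, "ty": 0, "tz": 0, "ax": -0.165, "ay": -0.165, "az": 0.99}, {"tx": 0, "ty": 0, "tz": 0, "ax": -0.165, "ay": -0.165, "az": 0.99}, {"tx": 0, "ty": 0, "tz": 0, "ax": -0.165, "ay": -0.165, "az": 0.99}, {"tx": 0, "ty": 0, "tz": 0, "ax": -0.165, "ay": -0.165, "az": 0.99}, {"tx": 0, "ty": 0, "tz": 0, "ax": -0.165, "ay": -0.165, "az": 0.99}, {"tx": 0, "ty": 0, "tz": 0, "ax": -0.165, "ay": -0.165, "az": 0.99}, {"tx": 0, "ty": 0, "tz": 0, "ax": -0.165, "ay": -0.165, "az": 0.99}, {"tx": 0, "ty": 0, "tz": 0, "ax": -0.165, "ay": -0.165, "az": 0.99}, {"tx": 0, "ty": 0, "tz": 0, "ax": 0, "ay": 0, "az": 0}])

```text
time_s: 9.98
ee_pos: [0.4213, 0.1696, 0.4053]
eef_rot: [2.481, 0.002, 1.117]
force: [-0.3, 0.2, -0.6]
grip_width: 0.0938
grip_force: 0.0
```

Run:
```python
from tr import *
import st
rows([pose(0,L=-.045),pose(0)])
```

```text
t 9.97 tip(pad) [0.0036 0.0096 0.2482] F pad [ 0.4 -0.1 -0.6] grip 0.094 q [ 0.373  0.034  1.866 -0.636  0.867  1.154]
[-0.08, -2.914, 0.898, -0.032, 0.011, 0.024]
[-0.0, -0.0, 1.967, 0.0, 0.0, 0.0]
```

>>> apply_moves(increments=[{"tx": -0.02, "ty": -0.73, "tz": 0.225, "ax": -0.01, "ay": 0, "az": 0.005}, {"tx": -0.02, "ty": -0.73, "tz": 0.225, "ax": -0.01, "ay": 0, "az": 0.005}, {"tx": -0.02, "ty": -0.73, "tz": 0.225, "ax": -0.01, "ay": 0, "az": 0.005}, {"tx": -0.02, "ty": -0.73, "tz": 0.225, "ax": 0, "ay": 0.01, "az": 0.005}, {"tx": 0, "ty": 0, "tz": 0, "ax": 0, "ay": 0, "az": 0}])

```text
time_s: 10.6
ee_pos: [0.3727, 0.1905, 0.33]
eef_rot: [2.479, 0.002, 1.118]
force: [0.5, -0.1, -0.5]
grip_width: 0.0942
grip_force: 0.0
```

>>> apply_moves(increments=[{"tx": 0, "ty": 0, "tz": 0.49, "ax": 0, "ay": 0, "az": 0}, {"tx": 0, "ty": 0, "tz": 0.49, "ax": 0, "ay": 0, "az": 0}, {"tx": 0, "ty": 0, "tz": 0.49, "ax": 0, "ay": 0, "az": 0}, {"tx": 0, "ty": 0, "tz": 0.49, "ax": 0, "ay": 0, "az": 0}, {"tx": 0, "ty": 0, "tz": 0, "ax": 0, "ay": 0, "az": 0}])

```text
time_s: 11.22
ee_pos: [0.4062, 0.1741, 0.284]
eef_rot: [2.478, 0.0, 1.115]
force: [-0.1, -0.5, -0.3]
grip_width: 0.0941
grip_force: 0.0
```

Run:
```python
from tr import *
from station import camera
import st
rows([pose(0)])
c=camera("scene")
cv2.imwrite("pics/m5.png",cv2.resize(c["pixels"][80:240,170:330,::-1],(600,600),interpolation=cv2.INTER_CUBIC))
```

```text
t 11.22 tip(pad) [0.0187 0.0122 0.1272] F pad [-0.2  0.5 -0.3] grip 0.094 q [ 0.397  0.182  2.023 -0.866  0.655  1.484]
[-0.002, -0.018, -0.012, -0.0, 0.013, -0.011]
```

View pics/m5.png

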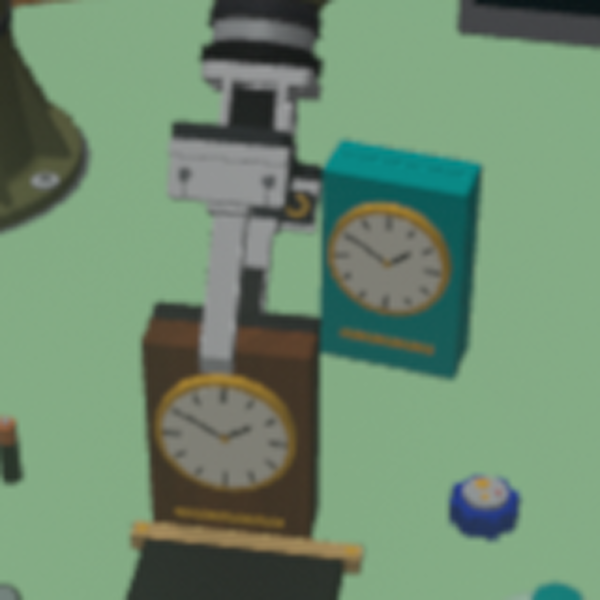

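The picture shows the fingers straddling the clock's top, with the front finger ending at (217,370) above the bezel and the rear finger behind. I'll narrow the jaw and compute the tipping rows.

>>> apply_moves(increments=[{"tx": 0, "ty": 0, "tz": 0, "ax": 0, "ay": 0, "az": 0}, {"tx": 0, "ty": 0, "tz": 0, "ax": 0, "ay": 0, "az": 0}, {"tx": 0, "ty": 0, "tz": 0, "ax": 0, "ay": 0, "az": 0}], jaw=0.245, force=3)

```text
time_s: 11.65
ee_pos: [0.4057, 0.1746, 0.2853]
eef_rot: [2.477, -0.002, 1.116]
force: [-0.2, 0.3, -0.3]
grip_width: 0.0716
grip_force: 0.0
```

Run:
```python
from tr import *
import st
rows([pose(t) for t in np.arange(2,23,2)])
```

```text
t 11.65 tip(pad) [0.0192 0.0115 0.1286] F pad [ 0.3 -0.2 -0.3] grip 0.072 q [ 0.399  0.179  2.023 -0.865  0.656  1.484]
[-0.01, 0.322, 0.106, 0.417, -0.012, -0.014]
[-0.0, 0.347, 0.07, 0.4, -0.0, 0.0]
[0.0, 0.347, 0.07, 0.4, 0.0, -0.0]
[0.0, 0.347, 0.071, 0.4, 0.0, 0.0]
[-0.0, 0.346, 0.071, 0.4, 0.0, 0.0]
[0.0, 0.346, 0.072, 0.4, -0.0, 0.0]
[-0.0, 0.345, 0.072, 0.4, -0.0, -0.0]
[0.0, 0.345, 0.073, 0.4, 0.0, -0.0]
[-0.0, 0.344, 0.073, 0.4, 0.0, 0.0]
[0.0, 0.462, 0.056, 0.619, 0.0, 0.0]
[-0.0, 0.464, 0.054, 0.619, 0.0, 0.0]
```

>>> apply_moves(increments=[{"tx": 0, "ty": 0.34, "tz": 0.08, "ax": 0.4, "ay": 0, "az": 0}, {"tx": 0, "ty": 0.345, "tz": 0.07, "ax": 0.4, "ay": 0, "az": 0}, {"tx": 0, "ty": 0.345, "tz": 0.07, "ax": 0.4, "ay": 0, "az": 0}, {"tx": 0, "ty": 0.345, "tz": 0.07, "ax": 0.4, "ay": 0, "az": 0}, {"tx": 0, "ty": 0.345, "tz": 0.07, "ax": 0.4, "ay": 0, "az": 0}])

```text
time_s: 12.28
ee_pos: [0.4497, 0.153, 0.3051]
eef_rot: [2.653, -0.001, 1.116]
force: [-0.2, 0.6, -0.9]
grip_width: 0.071
grip_force: 0.3
```

Run:
```python
from tr import *
import st
rows([pose(t) for t in (10,12,14)])
```

```text
t 12.28 tip(pad) [-0.0005  0.0116  0.1294] F pad [ 0.5 -0.4 -0.9] grip 0.071 q [ 0.299  0.212  1.905 -0.508  0.72   1.089]
[-0.008, -0.013, 0.026, -0.001, -0.012, -0.01]
[0.0, 0.346, 0.072, 0.4, -0.0, 0.0]
[-0.0, 0.345, 0.072, 0.4, -0.0, -0.0]
```

>>> apply_moves(increments=[{"tx": 0, "ty": 0.17, "tz": 0.04, "ax": 0.2, "ay": 0, "az": 0}, {"tx": 0, "ty": 0.17, "tz": 0.04, "ax": 0.2, "ay": 0, "az": 0}, {"tx": 0, "ty": 0.17, "tz": 0.04, "ax": 0.2, "ay": 0, "az": 0}, {"tx": 0, "ty": 0.17, "tz": 0.04, "ax": 0.2, "ay": 0, "az": 0}, {"tx": 0, "ty": 0.17, "tz": 0.04, "ax": 0.2, "ay": 0, "az": 0}, {"tx": 0, "ty": 0.17, "tz": 0.04, "ax": 0.2, "ay": 0, "az": 0}, {"tx": 0, "ty": 0.17, "tz": 0.04, "ax": 0.2, "ay": 0, "az": 0}, {"tx": 0, "ty": 0.17, "tz": 0.04, "ax": 0.2, "ay": 0, "az": 0}])

```text
time_s: 13.28
ee_pos: [0.4868, 0.1348, 0.3132]
eef_rot: [2.792, -0.001, 1.115]
force: [-0.2, 0.8, 0.7]
grip_width: 0.0709
grip_force: 0.3
```

Run:
```python
from tr import *
import st
rows([pose(t) for t in range(18,43,2)])
```

```text
t 13.28 tip(pad) [-0.0165  0.0116  0.1262] F pad [ 0.6 -0.7  0.7] grip 0.071 q [ 0.228  0.268  1.802 -0.299  0.819  0.861]
[-0.006, 0.004, -0.022, 0.001, -0.01, -0.011]
[0.0, 0.462, 0.056, 0.619, 0.0, 0.0]
[-0.0, 0.464, 0.054, 0.619, 0.0, 0.0]
[-0.0, 0.465, 0.052, 0.619, 0.0, 0.0]
[-0.0, 0.466, 0.05, 0.619, 0.0, 0.0]
[-0.0, 0.468, 0.048, 0.619, -0.0, -0.0]
[0.0, 0.469, 0.046, 0.619, 0.0, 0.0]
[-0.0, 0.47, 0.044, 0.619, 0.0, -0.0]
[-0.0, 0.471, 0.043, 0.619, 0.0, 0.0]
[0.0, 0.471, 0.041, 0.619, 0.0, -0.0]
[0.0, 0.472, 0.039, 0.619, 0.0, -0.0]
[-0.0, 0.473, 0.038, 0.619, -0.0, 0.0]
[0.0, 0.473, 0.036, 0.619, 0.0, 0.0]
```

>>> apply_moves(increments=[{"tx": 0, "ty": 0.23, "tz": 0.02, "ax": 0.31, "ay": 0, "az": 0}, {"tx": 0, "ty": 0.23, "tz": 0.027, "ax": 0.31, "ay": 0, "az": 0}, {"tx": 0, "ty": 0.23, "tz": 0.027, "ax": 0.31, "ay": 0, "az": 0}, {"tx": 0, "ty": 0.23, "tz": 0.027, "ax": 0.31, "ay": 0, "az": 0}, {"tx": 0, "ty": 0.23, "tz": 0.026, "ax": 0.31, "ay": 0, "az": 0}, {"tx": 0, "ty": 0.23, "tz": 0.026, "ax": 0.31, "ay": 0, "az": 0}])

```text
time_s: 14.02
ee_pos: [0.5237, 0.1167, 0.3203]
eef_rot: [2.956, -0.001, 1.115]
force: [-0.5, -0.2, 0.1]
grip_width: 0.0711
grip_force: 0.0
```

Run:
```python
from tr import *
import st
rows([pose(t) for t in (24,26)])
from station import camera
c=camera("scene")
cv2.imwrite("pics/m6.png",cv2.resize(c["pixels"][80:240,170:330,::-1],(600,600),interpolation=cv2.INTER_CUBIC))
```

```text
t 14.03 tip(pad) [-0.0263  0.0117  0.1248] F pad [0.3 0.4 0.1] grip 0.071 q [ 0.165  0.335  1.685 -0.129  0.973  0.686]
[-0.005, 0.009, -0.033, -0.01, -0.012, -0.009]
[-0.0, 0.466, 0.05, 0.619, 0.0, 0.0]
```

View pics/m6.png

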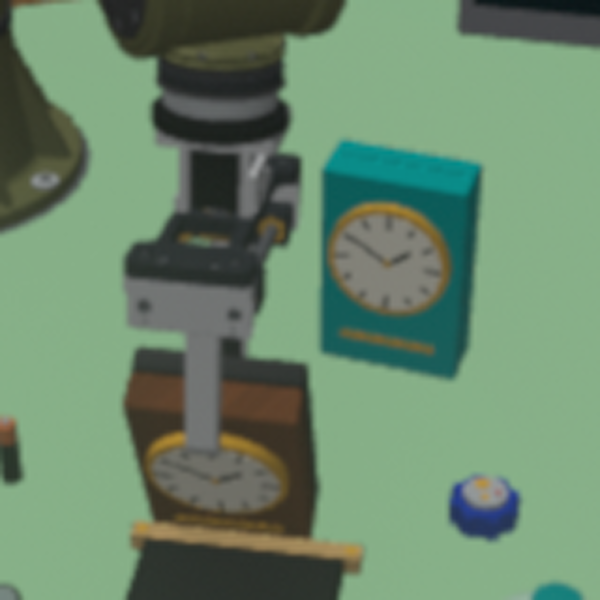

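The picture shows the clock leaning about 24°, with its foot at the strip and resting on the front finger (205,445). Continuing to lower it.

>>> apply_moves(increments=[{"tx": -0.005, "ty": 0.24, "tz": 0, "ax": 0.3, "ay": -0.01, "az": -0.01}, {"tx": 0, "ty": 0.235, "tz": 0.02, "ax": 0.31, "ay": 0, "az": 0}, {"tx": 0, "ty": 0.235, "tz": 0.025, "ax": 0.31, "ay": 0, "az": 0}, {"tx": 0, "ty": 0.235, "tz": 0.025, "ax": 0.31, "ay": 0, "az": 0}, {"tx": 0, "ty": 0.235, "tz": 0.023, "ax": 0.31, "ay": 0, "az": 0}, {"tx": 0, "ty": 0.235, "tz": 0.023, "ax": 0.31, "ay": 0, "az": 0}, {"tx": 0, "ty": 0.235, "tz": 0.022, "ax": 0.31, "ay": 0, "az": 0}, {"tx": 0, "ty": 0.235, "tz": 0.022, "ax": 0.31, "ay": 0, "az": 0}, {"tx": 0, "ty": 0.235, "tz": 0.021, "ax": 0.31, "ay": 0, "az": 0}, {"tx": 0, "ty": 0.235, "tz": 0.021, "ax": 0.31, "ay": 0, "az": 0}])

```text
time_s: 15.32
ee_pos: [0.5871, 0.0856, 0.319]
eef_rot: [-3.058, -0.0, 1.116]
force: [0.5, -0.9, 1.2]
grip_width: 0.0712
grip_force: 0.6
```

```bash
cat > seg.py <<'E'
from tr import *
from station import camera
# dial (white) & brown masks in scene, compared with model clock pose at theta
def corners(th,y=.012,dx=0):
    t=np.radians(th);u=np.array([-np.sin(t),np.cos(t)]);n=np.array([np.cos(t),np.sin(t)]);e=E(th)+[dx,0]
    P={}
    for s in(0,.16):
        for b in(0,.044):
            for yy in(-.052,.052):
                q=e-(.16-s)*u+b*n;P[(s,b,yy)]=w(q[0],y+yy,q[1])
    return P
def hulliou(c,n="scene",th0=0):
    """fit theta,y,dx so the projected silhouette covers the changed clock colours"""
    im=c["pixels"].astype(int);r,g,b=im[...,0],im[...,1],im[...,2]
    br=(r-b>18)&(r>g+8)&(r<140)
    return br
E
python3 - <<'E'
from seg import *
import st
rows([pose(t) for t in range(34,57,2)])
c=camera("scene");m=hulliou(c)
m[:, :]&=True
ys,xs=np.nonzero(m[150:260,180:290]);print("brown px",len(xs),xs.min()+180,xs.max()+180,ys.min()+150,ys.max()+150)
for th in(30,34,38):print(th,[pr("scene",v)[0].round(0).tolist() for k,v in corners(th).items() if k[1]==0])
E
```

```text
t 15.32 tip(pad) [-0.0435  0.012   0.1207] F pad [-0.8  0.6  1.2] grip 0.071 q [0.078 0.485 1.471 0.045 1.257 0.517]
[-0.0, -0.005, -0.033, -0.003, -0.002, 0.002]
[0.0, 0.471, 0.041, 0.619, 0.0, -0.0]
[0.0, 0.472, 0.039, 0.619, 0.0, -0.0]
[-0.0, 0.473, 0.038, 0.619, -0.0, 0.0]
[0.0, 0.473, 0.036, 0.619, 0.0, 0.0]
[-0.0, 0.473, 0.035, 0.619, 0.0, 0.0]
[-0.0, 0.473, 0.034, 0.619, 0.0, 0.0]
[-0.0, 0.473, 0.034, 0.619, -0.0, -0.0]
[0.0, 0.473, 0.033, 0.619, 0.0, 0.0]
[0.0, 0.472, 0.034, 0.619, -0.0, -0.0]
[-0.0, 0.471, 0.034, 0.619, 0.0, -0.0]
[0.0, 0.47, 0.036, 0.619, -0.0, 0.0]
brown px 749 201 289 150 231
30 [[252.0, 225.0], [211.0, 220.0], [247.0, 203.0], [199.0, 198.0]]
34 [[252.0, 225.0], [211.0, 220.0], [246.0, 207.0], [199.0, 202.0]]
38 [[252.0, 224.0], [211.0, 220.0], [246.0, 212.0], [198.0, 207.0]]
```

>>> apply_moves(increments=[{"tx": 0, "ty": 0.235, "tz": 0.01, "ax": 0.31, "ay": 0, "az": 0}, {"tx": 0, "ty": 0.236, "tz": 0.01, "ax": 0.31, "ay": 0, "az": 0}, {"tx": 0, "ty": 0.236, "tz": 0.02, "ax": 0.31, "ay": 0, "az": 0}, {"tx": 0, "ty": 0.236, "tz": 0.02, "ax": 0.31, "ay": 0, "az": 0}, {"tx": 0, "ty": 0.236, "tz": 0.018, "ax": 0.31, "ay": 0, "az": 0}, {"tx": 0, "ty": 0.236, "tz": 0.018, "ax": 0.31, "ay": 0, "az": 0}, {"tx": 0, "ty": 0.236, "tz": 0.018, "ax": 0.31, "ay": 0, "az": 0}, {"tx": 0, "ty": 0.236, "tz": 0.018, "ax": 0.31, "ay": 0, "az": 0}, {"tx": 0, "ty": 0.236, "tz": 0.018, "ax": 0.31, "ay": 0, "az": 0}, {"tx": 0, "ty": 0.236, "tz": 0.018, "ax": 0.31, "ay": 0, "az": 0}, {"tx": 0, "ty": 0.236, "tz": 0.017, "ax": 0.31, "ay": 0, "az": 0}, {"tx": 0, "ty": 0.236, "tz": 0.017, "ax": 0.31, "ay": 0, "az": 0}])

```text
time_s: 16.88
ee_pos: [0.6597, 0.0501, 0.2937]
eef_rot: [-2.734, -0.0, 1.116]
force: [1.7, -2.0, 1.0]
grip_width: 0.071
grip_force: 0.9
```

Run:
```python
from seg import *
import st
rows([pose(t) for t in range(46,61,2)])
c=camera("scene");o=D["scene"]
# compare predicted brown region edges: sample profile along face-side line: ascii of colour classes
im=c["pixels"].astype(int)
for th in(42,46,50):print(th,[pr("scene",v)[0].round(0).tolist() for k,v in corners(th).items()])
sub=im[196:246:2,190:262:2];r,g,b=sub[...,0],sub[...,1],sub[...,2]
for row in range(sub.shape[0]):
    print(196+2*row,"".join("." if g[row,i]>r[row,i]+20 else "W" if r[row,i]>140 and b[row,i]>110 else "o" if r[row,i]-b[row,i]>50 else "b" if r[row,i]-b[row,i]>15 else "G" if r[row,i]>90 else "#" for i in range(sub.shape[1])))
```

```text
t 16.88 tip(pad) [-0.0621  0.012   0.111 ] F pad [-2.4  1.1  1. ] grip 0.071 q [1.000e-03 7.070e-01 1.196e+00 1.760e-01 1.608e+00 4.300e-01]
[0.0, -0.01, -0.047, -0.007, -0.002, 0.002]
[-0.0, 0.473, 0.034, 0.619, -0.0, -0.0]
[0.0, 0.473, 0.033, 0.619, 0.0, 0.0]
[0.0, 0.472, 0.034, 0.619, -0.0, -0.0]
[-0.0, 0.471, 0.034, 0.619, 0.0, -0.0]
[0.0, 0.47, 0.036, 0.619, -0.0, 0.0]
[0.0, 0.469, 0.038, 0.619, 0.0, 0.0]
[-0.0, 0.467, 0.041, 0.619, 0.0, 0.0]
42 [[252.0, 224.0], [211.0, 219.0], [255.0, 206.0], [213.0, 202.0], [245.0, 217.0], [197.0, 211.0], [248.0, 196.0], [200.0, 191.0]]
46 [[253.0, 223.0], [211.0, 219.0], [255.0, 205.0], [213.0, 201.0], [245.0, 221.0], [197.0, 216.0], [247.0, 201.0], [199.0, 196.0]]
50 [[253.0, 223.0], [211.0, 218.0], [255.0, 205.0], [213.0, 200.0], [244.0, 226.0], [197.0, 221.0], [247.0, 205.0], [199.0, 200.0]]
196 .....###........####................
198 ....##########..####................
200 ....#################...............
202 ....#########################.......
204 ..############################......
206 ..##############################....
208 ..##############################....
210 .####################bbbbbbbb###....
212 .####################bbbbbbbbb##....
214 .##################bbbbbbbbbbbb#....
216 .G##################bbbbbbbbb###....
218 ..##################bbbbbbbbbbb#....
220 ...GGGG#############bbbbbbbbbbb#....
222 .......GbbbGG######Goooooobbbbb#....
224 ........bb#########GoooooooooooobbWW
226 ........b#############bbbbbboooooooo
228 .........######################bbboo
230 .........###########################
232 ........############################
234 ........############################
236 ........############################
238 .......############################.
240 .......############################.
242 .......############################.
244 ......#############################.
```

>>> apply_moves(increments=[{"tx": 0, "ty": 0.235, "tz": 0.01, "ax": 0.31, "ay": 0, "az": 0}, {"tx": 0, "ty": 0.235, "tz": 0.01, "ax": 0.31, "ay": 0, "az": 0}, {"tx": 0, "ty": 0.235, "tz": 0.01, "ax": 0.31, "ay": 0, "az": 0}, {"tx": 0, "ty": 0.236, "tz": 0.01, "ax": 0.31, "ay": 0, "az": 0}, {"tx": 0, "ty": 0.236, "tz": 0.017, "ax": 0.31, "ay": 0, "az": 0}, {"tx": 0, "ty": 0.236, "tz": 0.017, "ax": 0.31, "ay": 0, "az": 0}, {"tx": 0, "ty": 0.235, "tz": 0.017, "ax": 0.31, "ay": 0, "az": 0}, {"tx": 0, "ty": 0.235, "tz": 0.018, "ax": 0.31, "ay": 0, "az": 0}, {"tx": 0, "ty": 0.235, "tz": 0.018, "ax": 0.31, "ay": 0, "az": 0}, {"tx": 0, "ty": 0.235, "tz": 0.018, "ax": 0.31, "ay": 0, "az": 0}, {"tx": 0, "ty": 0.234, "tz": 0.019, "ax": 0.31, "ay": 0, "az": 0}, {"tx": 0, "ty": 0.234, "tz": 0.019, "ax": 0.31, "ay": 0, "az": 0}])

```text
time_s: 18.42
ee_pos: [0.7213, 0.02, 0.2445]
eef_rot: [-2.409, -0.0, 1.116]
force: [1.8, -0.9, -0.4]
grip_width: 0.0714
grip_force: 0.9
```

```bash
cat > asc.py <<'E'
from seg import *
def asc(c,u0,u1,v0,v1):
    sub=c["pixels"].astype(int)[v0:v1:2,u0:u1:2];r,g,b=sub[...,0],sub[...,1],sub[...,2]
    for row in range(sub.shape[0]):
        print(v0+2*row,"".join("." if g[row,i]>r[row,i]+20 else "W" if r[row,i]>140 and b[row,i]>110 else "o" if r[row,i]-b[row,i]>50 else "b" if r[row,i]-b[row,i]>15 else "G" if r[row,i]>90 else "#" for i in range(sub.shape[1])))
E
python3 - <<'E'
from asc import *
import st
rows([pose(t) for t in range(58,75,1)])
asc(camera("scene"),190,262,196,250)
for th in(54,58,62):print(th,[pr("scene",v)[0].round(0).tolist() for k,v in corners(th).items()])
E
```

```text
t 18.43 tip(pad) [-0.0764  0.012   0.0966] F pad [-2.  -0.  -0.4] grip 0.071 q [-0.049  0.956  0.907  0.289  1.954  0.419]
[-0.0, -0.015, -0.061, -0.013, -0.001, 0.002]
[0.0, 0.234, 0.017, 0.31, -0.0, -0.0]
[-0.0, 0.233, 0.018, 0.31, 0.0, 0.0]
[-0.0, 0.143, 0.034, 0.143, -0.0, -0.0]
[0.0, 0.142, 0.037, 0.143, 0.0, -0.0]
[-0.0, 0.14, 0.039, 0.143, 0.0, 0.0]
[-0.0, 0.138, 0.042, 0.143, 0.0, 0.0]
[-0.0, 0.137, 0.045, 0.143, 0.0, 0.0]
[0.0, 0.135, 0.048, 0.143, 0.0, 0.0]
[0.0, 0.132, 0.052, 0.143, 0.0, -0.0]
[-0.0, 0.06, 0.014, 0.0, 0.0, 0.0]
[0.0, 0.06, 0.015, 0.0, 0.0, 0.0]
[-0.0, 0.06, 0.016, 0.0, 0.0, 0.0]
[-0.0, 0.059, 0.017, 0.0, 0.0, 0.0]
[-0.0, 0.059, 0.018, 0.0, 0.0, 0.0]
[0.0, 0.059, 0.019, 0.0, 0.0, 0.0]
[-0.0, 0.058, 0.02, 0.0, 0.0, 0.0]
196 bbbbbbbbbbbbbb#bbbb####.............
198 bbbbbbbbbbbbbbb#bbbb###.............
200 bbbbbbbbbbbbbbb#bbbb###.............
202 bbbbbbbbbbbbbbb##bbb####............
204 bbbbbbbbbbbbbbb#################....
206 bbbbbbbbbbbb##b##################...
208 bbbbbbbbbbb#b###################....
210 bbbbb#bbb#######################....
212 bbb#########
[... 458 characters left out ...]
#obbbbbb#########
236 ..##################################
238 ..#################################.
240 .##################################.
242 ################bb#################.
244 ###################################.
246 ###################################.
248 ##################################..
54 [[253.0, 222.0], [212.0, 217.0], [255.0, 204.0], [213.0, 200.0], [244.0, 230.0], [196.0, 225.0], [246.0, 210.0], [198.0, 205.0]]
58 [[253.0, 221.0], [212.0, 216.0], [255.0, 203.0], [213.0, 199.0], [244.0, 234.0], [196.0, 229.0], [246.0, 214.0], [198.0, 209.0]]
62 [[253.0, 220.0], [212.0, 215.0], [255.0, 203.0], [213.0, 198.0], [244.0, 238.0], [196.0, 233.0], [245.0, 218.0], [198.0, 213.0]]
```

>>> apply_moves(increments=[{"tx": 0, "ty": 0.225, "tz": 0, "ax": 0.3, "ay": 0, "az": 0}, {"tx": 0, "ty": 0.225, "tz": 0, "ax": 0.31, "ay": 0, "az": 0}, {"tx": 0, "ty": 0.143, "tz": 0.02, "ax": 0.143, "ay": 0, "az": 0}, {"tx": 0, "ty": 0.142, "tz": 0.03, "ax": 0.143, "ay": 0, "az": 0}, {"tx": 0, "ty": 0.14, "tz": 0.039, "ax": 0.143, "ay": 0, "az": 0}, {"tx": 0, "ty": 0.138, "tz": 0.042, "ax": 0.143, "ay": 0, "az": 0}, {"tx": 0, "ty": 0.137, "tz": 0.045, "ax": 0.143, "ay": 0, "az": 0}, {"tx": 0, "ty": 0.135, "tz": 0.048, "ax": 0.143, "ay": 0, "az": 0}, {"tx": 0, "ty": 0.132, "tz": 0.052, "ax": 0.143, "ay": 0, "az": 0}])

```text
time_s: 19.6
ee_pos: [0.7423, 0.0098, 0.2086]
eef_rot: [-2.269, -0.0, 1.116]
force: [0.1, -0.6, -0.4]
grip_width: 0.0709
grip_force: 0.6
```

Run:
```python
from asc import *
import st
rows([pose(t) for t in range(67,93,2)])
asc(camera("scene"),190,262,200,260)
for th in(63,67,72):print(th,[pr("scene",v)[0].round(0).tolist() for k,v in corners(th).items()])
```

```text
t 19.6 tip(pad) [-0.0804  0.012   0.0806] F pad [-0.3  0.5 -0.4] grip 0.071 q [-0.064  1.078  0.784  0.342  2.088  0.433]
[-0.002, 0.007, -0.01, 0.003, 0.0, 0.002]
[0.0, 0.12, 0.029, 0.0, 0.0, 0.0]
[-0.0, 0.119, 0.033, 0.0, 0.0, 0.0]
[0.0, 0.118, 0.038, 0.0, 0.0, 0.0]
[-0.0, 0.116, 0.042, 0.0, 0.0, 0.0]
[0.0, 0.115, 0.046, 0.0, 0.0, 0.0]
[-0.0, 0.113, 0.05, 0.0, 0.0, 0.0]
[0.0, 0.111, 0.054, 0.0, 0.0, 0.0]
[0.0, 0.11, 0.057, 0.0, 0.0, 0.0]
[0.0, 0.107, 0.061, 0.0, 0.0, 0.0]
[-0.0, 0.105, 0.065, 0.0, 0.0, 0.0]
[-0.0, 0.103, 0.069, 0.0, 0.0, 0.0]
[-0.0, 0.1, 0.072, 0.0, 0.0, 0.0]
200 #########bbbbb#b######..............
202 ##...####bbbbbbb###############.....
204 .WW.GG##bbbbbbbb#################...
206 WWWGGbbbbbbbbbbb#################...
208 GGGbbbbbbbbbbbbb################....
210 bbbbbbbbbbbbbbbb################....
212 bbbbbbbbbbbbbbbb#################...
214 bbbbbbbbbbbbbbbb################....
216 bbbbbbbbbbbbbbbbb##############b....
218 bbbbbbbbbbbbbbbbb###############....
220 bbbbbbbbbbbbbbbbb#############b#....
222 bbbbbbbbbbbbbbbbbb############bG....
224 bbbbbbbbbbbbbbbbbb#
[... 410 characters left out ...]
################.
246 bb##############bbb################.
248 ##################################..
250 ##################################..
252 ##################################..
254 ##.###############################..
256 ..################################..
258 .###############bb###############...
63 [[253.0, 220.0], [212.0, 215.0], [255.0, 202.0], [213.0, 198.0], [244.0, 239.0], [196.0, 234.0], [245.0, 219.0], [198.0, 214.0]]
67 [[254.0, 218.0], [213.0, 214.0], [255.0, 201.0], [213.0, 197.0], [244.0, 242.0], [197.0, 237.0], [245.0, 223.0], [198.0, 218.0]]
72 [[254.0, 217.0], [213.0, 212.0], [255.0, 200.0], [213.0, 196.0], [243.0, 246.0], [197.0, 241.0], [244.0, 228.0], [197.0, 223.0]]
```

>>> apply_moves(increments=[{"tx": 0, "ty": 0.06, "tz": 0.014, "ax": 0, "ay": 0, "az": 0}, {"tx": 0, "ty": 0.06, "tz": 0.015, "ax": 0, "ay": 0, "az": 0}, {"tx": 0, "ty": 0.06, "tz": 0.016, "ax": 0, "ay": 0, "az": 0}, {"tx": 0, "ty": 0.06, "tz": 0.017, "ax": 0, "ay": 0, "az": 0}, {"tx": 0, "ty": 0.06, "tz": 0.018, "ax": 0, "ay": 0, "az": 0}, {"tx": 0, "ty": 0.06, "tz": 0.019, "ax": 0, "ay": 0, "az": 0}, {"tx": 0, "ty": 0.058, "tz": 0.02, "ax": 0, "ay": 0, "az": 0}, {"tx": 0, "ty": 0.058, "tz": 0.021, "ax": 0, "ay": 0, "az": 0}])

```text
time_s: 20.65
ee_pos: [0.7476, 0.0072, 0.1951]
eef_rot: [-2.27, -0.0, 1.116]
force: [0.6, -0.1, -0.7]
grip_width: 0.0711
grip_force: 0.3
```

Run:
```python
from asc import *
import st
rows([pose(t) for t in range(75,93,2)])
asc(camera("scene"),190,262,220,262)
for th in(71,75,79):print(th,[pr("scene",v)[0].round(0).tolist() for k,v in corners(th).items()])
```

```text
t 20.65 tip(pad) [-0.0865  0.0119  0.067 ] F pad [-0.6 -0.2 -0.7] grip 0.071 q [-0.067  1.109  0.757  0.339  2.084  0.428]
[-0.002, 0.009, -0.006, 0.013, 0.0, 0.003]
[0.0, 0.115, 0.046, 0.0, 0.0, 0.0]
[-0.0, 0.113, 0.05, 0.0, 0.0, 0.0]
[0.0, 0.111, 0.054, 0.0, 0.0, 0.0]
[0.0, 0.11, 0.057, 0.0, 0.0, 0.0]
[0.0, 0.107, 0.061, 0.0, 0.0, 0.0]
[-0.0, 0.105, 0.065, 0.0, 0.0, 0.0]
[-0.0, 0.103, 0.069, 0.0, 0.0, 0.0]
[-0.0, 0.1, 0.072, 0.0, 0.0, 0.0]
220 bbbbbbbbbbbbbbbb################....
222 bbbbbbbbbbbbbbbb##############b.....
224 bbbbbbbbbbbbbbbb##############bobWWW
226 bbbbbbbbbbbbbbbbb#############booooo
228 bbbbbbbbbbbbbbbbb############b#bbooo
230 bbbbbbbbbbbbbbbbb###################
232 bbbbbbbbbbbbbbbbbb##################
234 bbbbbbbbbbbbbbbbb###################
236 bbbbbbbbbbbbbbbbbb##########b#######
238 bbbbbbbbbbbb#bbbbb####bbbbbb#######.
240 bbbbbbbbbbbb#bbbbb####bbbbbb#######.
242 bbbbbbbbbbbbb#bbbb####bbbbbb#######.
244 bbbbbbbbbbbbb#bbbb####bbbbbb#######.
246 bbbbbbbbbbbbb##b#b####bbbbbb#######.
248 bbbbbbbbbb###############bb#######..
250 bbbbbbbbbb########################..
252 bbbbbb############################..
254 #b################################..
256 ##################################..
258 #################################...
260 #################################...
71 [[254.0, 217.0], [213.0, 212.0], [255.0, 200.0], [213.0, 196.0], [243.0, 245.0], [197.0, 240.0], [245.0, 227.0], [197.0, 222.0]]
75 [[254.0, 216.0], [213.0, 211.0], [255.0, 200.0], [213.0, 195.0], [243.0, 249.0], [197.0, 243.0], [244.0, 231.0], [197.0, 225.0]]
79 [[254.0, 214.0], [213.0, 210.0], [255.0, 199.0], [213.0, 194.0], [243.0, 252.0], [197.0, 246.0], [244.0, 235.0], [196.0, 229.0]]
```

>>> apply_moves(increments=[{"tx": 0, "ty": 0.058, "tz": 0.022, "ax": 0, "ay": 0, "az": 0}, {"tx": 0, "ty": 0.058, "tz": 0.023, "ax": 0, "ay": 0, "az": 0}, {"tx": 0, "ty": 0.057, "tz": 0.024, "ax": 0, "ay": 0, "az": 0}, {"tx": 0, "ty": 0.057, "tz": 0.025, "ax": 0, "ay": 0, "az": 0}, {"tx": 0, "ty": 0.056, "tz": 0.026, "ax": 0, "ay": 0, "az": 0}, {"tx": 0, "ty": 0.056, "tz": 0.027, "ax": 0, "ay": 0, "az": 0}, {"tx": 0, "ty": 0.055, "tz": 0.028, "ax": 0, "ay": 0, "az": 0}, {"tx": 0, "ty": 0.055, "tz": 0.029, "ax": 0, "ay": 0, "az": 0}])

```text
time_s: 21.7
ee_pos: [0.7512, 0.0054, 0.1808]
eef_rot: [-2.27, -0.0, 1.116]
force: [-0.3, 0.1, -0.9]
grip_width: 0.0712
grip_force: 0.4
```

Run:
```python
from asc import *
import st
rows([pose(t) for t in range(83,93,1)])
asc(camera("scene"),190,262,228,270)
for th in(79,83,87,90):print(th,[pr("scene",v)[0].round(0).tolist() for k,v in corners(th).items() if k[0]>0])
```

```text
t 21.7 tip(pad) [-0.0905  0.0119  0.0527] F pad [ 0.3  0.  -0.9] grip 0.071 q [-0.069  1.137  0.737  0.335  2.076  0.423]
[-0.002, 0.006, -0.003, 0.012, 0.0, 0.002]
[0.0, 0.054, 0.03, 0.0, 0.0, 0.0]
[0.0, 0.053, 0.031, 0.0, 0.0, 0.0]
[-0.0, 0.053, 0.032, 0.0, 0.0, 0.0]
[0.0, 0.052, 0.033, 0.0, 0.0, 0.0]
[-0.0, 0.052, 0.034, 0.0, 0.0, 0.0]
[0.0, 0.051, 0.035, 0.0, 0.0, 0.0]
[-0.0, 0.051, 0.036, 0.0, 0.0, 0.0]
[0.0, 0.05, 0.037, 0.0, 0.0, 0.0]
[0.0, 0.049, 0.037, 0.0, 0.0, 0.0]
228 bbbbbbbbbbbbbbbb##############bbbooo
230 bbbbbbbbbbbbbbbb####################
232 bbbbbbbbbbbbbbbb####################
234 bbbbbbbbbbbbbbbbb###################
236 bbbbbbbbbbbbbbbbb###################
238 bbbbbbbbbbbbbbbbb##################.
240 bbbbbbbbbbbbbbbbb##################.
242 bbbbbbbbbbbbbbbbb##################.
244 bbbbbbbbbbbbbbbbb#####bbb##########.
246 bbbbbbbbbbbb#bbbb#####bbbbbb#######.
248 bbbbbbbbbbbb#bbbb#####bbbbbb######..
250 bbbbbbbbbbbb##bbbb####bbbbb#######..
252 bbbbbbbbbbbbb#bbb#####bbbbb#######..
254 bbbbbbbbbbbbb#############b#######..
256 bbbbbbbbbbbbb#####################..
258 bbbbbb#bb########################...
260 bbbbb############################...
262 b##################....##########...
264 ###################............##...
266 ###################.................
268 ######.############.................
79 [[243.0, 252.0], [197.0, 246.0], [244.0, 235.0], [196.0, 229.0]]
83 [[243.0, 254.0], [197.0, 249.0], [243.0, 238.0], [196.0, 233.0]]
87 [[243.0, 257.0], [197.0, 252.0], [243.0, 242.0], [196.0, 237.0]]
90 [[243.0, 259.0], [197.0, 253.0], [243.0, 245.0], [195.0, 239.0]]
```

Run:
```python
from asc import *
import station
c=camera("top")
P=corners(83);print(E(83),E(90));
for k,v in P.items():print(k,padrel(v).round(3)[[0,2]],pr("top",v)[0].round(1))
asc(c,225,300,190,260)
# profile along pad x through y=0.012+-.03 at z for back foot edge
im=c["pixels"].astype(float)
for y in(-.03,.012,.05):
    xs=np.arange(.1,-.02,-.004);print(y,[(int(round(1e3*x)),im[tuple(pr("top",w(x,y,.06))[0].round().astype(int)[::-1])].astype(int).tolist()) for x in xs][::2])
```

```text
[-0.12408612  0.03459396] [-0.12585118  0.02173544]
(0, 0, -0.052) [0.035 0.015] [237.9 229.7]
(0, 0, 0.052) [0.035 0.015] [274.  246.9]
(0, 0.044, -0.052) [0.04  0.059] [236.4 230.3]
(0, 0.044, 0.052) [0.04  0.059] [273.8 248.1]
(0.16, 0, -0.052) [-0.124  0.035] [264.  174.3]
(0.16, 0, 0.052) [-0.124  0.035] [300.2 191.2]
(0.16, 0.044, -0.052) [-0.119  0.078] [263.4 172.9]
(0.16, 0.044, 0.052) [-0.119  0.078] [300.9 190.4]
190 ...........##############WWWW######b#b
192 ...........#############GWWWG########b
194 ..........##############WWWW#########b
196 ..........#############GWWWG#########b
198 .........##############GWWW#########bb
200 .........################GG##########b
202 ........#########GGG################b#
204 ........########GGGG################b#
206 .......##########GGG######G##########b
208 .....b.####################G########bb
210 ....boob#############################b
212 ....ooobob############################
214 .....boobb###########################b
216 .......Gbb##########################b#
218 .........#############################
220 .........##############
[... 1082 characters left out ...]
43, 41, 46]), (4, [47, 48, 49]), (-4, [44, 42, 45]), (-12, [44, 43, 47])]
0.012 [(100, [63, 62, 47]), (92, [62, 63, 48]), (84, [57, 56, 41]), (76, [46, 45, 34]), (68, [45, 44, 35]), (60, [147, 178, 148]), (52, [138, 166, 139]), (44, [140, 170, 142]), (36, [35, 33, 34]), (28, [48, 47, 48]), (20, [49, 47, 52]), (12, [44, 44, 46]), (4, [44, 42, 46]), (-4, [49, 47, 51]), (-12, [43, 43, 47])]
0.05 [(100, [70, 72, 53]), (92, [69, 69, 53]), (84, [67, 66, 51]), (76, [62, 64, 48]), (68, [55, 57, 41]), (60, [53, 53, 41]), (52, [46, 44, 35]), (44, [146, 177, 149]), (36, [37, 36, 40]), (28, [47, 47, 52]), (20, [47, 46, 49]), (12, [48, 48, 50]), (4, [49, 50, 51]), (-4, [48, 46, 50]), (-12, [47, 51, 52])]
```

Run:
```python
from tr import *
rows([pose(t,L=l) for t,l in((84,.012),(85,.010),(86,.009),(87,.008),(88,.007),(89,.007),(90,.007),(91,.007),(92,.007))])
```

```text
[-0.001, 0.056, -0.044, 0.01, 0.001, 0.001]
[-0.0, 0.053, -0.036, 0.0, 0.0, 0.0]
[-0.0, 0.053, -0.001, 0.0, 0.0, 0.0]
[0.0, 0.052, -0.0, 0.0, 0.0, 0.0]
[0.0, 0.052, 0.001, 0.0, 0.0, 0.0]
[-0.0, 0.051, 0.035, 0.0, 0.0, 0.0]
[0.0, 0.051, 0.036, 0.0, 0.0, 0.0]
[-0.0, 0.05, 0.037, 0.0, 0.0, 0.0]
[-0.0, 0.049, 0.037, 0.0, 0.0, 0.0]
```

>>> apply_moves(increments=[{"tx": 0, "ty": 0.055, "tz": -0.04, "ax": 0, "ay": 0, "az": 0}, {"tx": 0, "ty": 0.053, "tz": -0.035, "ax": 0, "ay": 0, "az": 0}, {"tx": 0, "ty": 0.053, "tz": 0, "ax": 0, "ay": 0, "az": 0}, {"tx": 0, "ty": 0.052, "tz": 0, "ax": 0, "ay": 0, "az": 0}, {"tx": 0, "ty": 0.052, "tz": 0, "ax": 0, "ay": 0, "az": 0}, {"tx": 0, "ty": 0, "tz": 0, "ax": 0, "ay": 0, "az": 0}])

```text
time_s: 22.55
ee_pos: [0.7574, 0.0023, 0.1761]
eef_rot: [-2.27, -0.0, 1.116]
force: [0.8, 0.1, -1.5]
grip_width: 0.0708
grip_force: 0.5
```

Run:
```python
from asc import *
import st
rows([pose(t,L=.007) for t in range(88,93)])
asc(camera("scene"),190,262,236,270)
im=camera("top")["pixels"].astype(int)
for y in(-.03,.012,.05):print(y,[(int(round(1e3*x)),int(im[tuple(pr("top",w(x,y,.06))[0].round().astype(int)[::-1])][1])) for x in np.arange(.052,.024,-.002)])
for th in(86,88,90):print(th,[pr("scene",v)[0].round(0).tolist() for k,v in corners(th).items() if k[0]>0])
```

```text
t 22.55 tip(pad) [-0.0973  0.012   0.048 ] F pad [-0.7 -0.5 -1.5] grip 0.071 q [-0.072  1.161  0.701  0.335  2.088  0.424]
[-0.001, 0.004, -0.002, 0.012, -0.0, 0.002]
[-0.0, 0.051, 0.035, 0.0, 0.0, 0.0]
[0.0, 0.051, 0.036, 0.0, 0.0, 0.0]
[-0.0, 0.05, 0.037, 0.0, 0.0, 0.0]
[-0.0, 0.049, 0.037, 0.0, 0.0, 0.0]
236 bbbbbbbbbbbbbbbb####################
238 bbbbbbbbbbbbbbbb###################.
240 bbbbbbbbbbbbbbbb###################.
242 bbbbbbbbbbbbbbbb###################.
244 bbbbbbbbbbbbbbbbb##################.
246 bbbbbbbbbbbbbbbbb##################.
248 bbbbbbbbbbbbbbbbb####bbb##########..
250 bbbbbbbbbbb#bbbbbb###bbbbbbb######..
252 bbbbbbbbbbbb#bbbb#####bbbbb#######..
254 bbbbbbbbbbbb#bbbb#####bbbbb#######..
256 bbbbbbbbbbbb#bbbbb####bbbbb#######..
258 bbbbbbbbbbbb##bb#################...
260 bbbbbbbbbbbb####b################...
262 bbbbbbbbbb############.##########...
264 bbbbb################..........##...
266 bb#################.................
268 ###################.................
-0.03 [(52, 168), (50, 171), (48, 169), (46, 168), (44, 170), (42, 171), (40, 175), (38, 168), (36, 60), (34, 60), (32, 34), (30, 44), (28, 44), (26, 39)]
0.012 [(52, 170), (50, 170), (48, 171), (46, 170), (44, 170), (42, 172), (40, 172), (38, 165), (36, 146), (34, 34), (32, 37), (30, 41), (28, 41), (26, 42)]
0.05 [(52, 52), (50, 47), (48, 47), (46, 45), (44, 40), (42, 97), (40, 104), (38, 179), (36, 150), (34, 17), (32, 17), (30, 39), (28, 39), (26, 39)]
86 [[243.0, 256.0], [197.0, 251.0], [243.0, 241.0], [196.0, 236.0]]
88 [[243.0, 258.0], [197.0, 252.0], [243.0, 243.0], [196.0, 238.0]]
90 [[243.0, 259.0], [197.0, 253.0], [243.0, 245.0], [195.0, 239.0]]
```

>>> apply_moves(increments=[{"tx": 0, "ty": 0.05, "tz": 0.035, "ax": 0, "ay": 0, "az": 0}, {"tx": 0, "ty": 0.05, "tz": 0.036, "ax": 0, "ay": 0, "az": 0}, {"tx": 0, "ty": 0.05, "tz": 0.036, "ax": 0, "ay": 0, "az": 0}, {"tx": 0, "ty": 0.05, "tz": 0.036, "ax": 0, "ay": 0, "az": 0}, {"tx": 0, "ty": 0, "tz": 0, "ax": 0, "ay": 0, "az": 0}])

```text
time_s: 23.28
ee_pos: [0.7578, 0.0021, 0.1687]
eef_rot: [-2.27, -0.0, 1.116]
force: [0.7, -0.5, -0.9]
grip_width: 0.0708
grip_force: 0.0
```

Run:
```python
from asc import *
import st
rows([pose(t,L=.007) for t in range(92,93)])
asc(camera("scene"),190,262,244,270)
```

```text
t 23.27 tip(pad) [-0.0978  0.012   0.0407] F pad [-0.9  0.2 -0.9] grip 0.071 q [-0.072  1.172  0.698  0.333  2.081  0.421]
[-0.001, 0.005, -0.002, 0.01, 0.001, 0.001]
244 bbbbbbbbbbbbbbbb###################.
246 bbbbbbbbbbbbbbbbb##################.
248 bbbbbbbbbbbbbbbbb#################..
250 bbbbbbbbbbbbbbbbb####bbbbbb#######..
252 bbbbbbbbbbb#bbbbb####bbbbbb#######..
254 bbbbbbbbbbbbbbbbbb####bbbbb#######..
256 bbbbbbbbbbbb#bbbb#####bbbbb#######..
258 bbbbbbbbbbbb#bbbb#######bbb######...
260 bbbbbbbbbbbbb#bbbb###############...
262 bbbbbbbbbbbbb#bb#b####.##########...
264 bbbbbbbbbbb#b########..........##...
266 bbbbbbbb#############...............
268 bbbbb#b#############................
```

The grip force is 0, so the clock rests on the pad. I'll drop the finger slightly, slide it out along its own axis and rise.

>>> apply_moves(increments=[{"tx": 0, "ty": 0.04, "tz": 0, "ax": 0, "ay": 0, "az": 0}, {"tx": 0, "ty": 0.04, "tz": 0, "ax": 0, "ay": 0, "az": 0}, {"tx": 0, "ty": 0, "tz": -0.15, "ax": 0, "ay": 0, "az": 0}, {"tx": 0, "ty": 0, "tz": -0.15, "ax": 0, "ay": 0, "az": 0}, {"tx": 0, "ty": 0, "tz": -0.15, "ax": 0, "ay": 0, "az": 0}, {"tx": 0, "ty": 0, "tz": -0.15, "ax": 0, "ay": 0, "az": 0}, {"tx": 0, "ty": 0, "tz": 0, "ax": 0, "ay": 0, "az": 0}])

```text
time_s: 24.2
ee_pos: [0.7718, -0.0048, 0.1789]
eef_rot: [-2.271, -0.0, 1.116]
force: [0.9, -0.3, 0.2]
grip_width: 0.071
grip_force: 0.0
```

Run:
```python
from asc import *
import st
rows([pose(92,L=-.013)])
asc(camera("scene"),190,262,240,270)
im=camera("top")["pixels"].astype(int)
for y in(-.03,.012):print(y,[(int(round(1e3*x)),int(im[tuple(pr("top",w(x,y,.06))[0].round().astype(int)[::-1])][1])) for x in np.arange(.052,.024,-.002)])
```

```text
t 24.2 tip(pad) [-0.1135  0.012   0.0507] F pad [-0.9 -0.2  0.2] grip 0.071 q [-0.08   1.206  0.609  0.339  2.135  0.434]
[0.001, -0.068, -0.053, 0.018, -0.003, 0.003]
240 bbbbbbbbbbbbbb#####################.
242 bbbbbbbbbbbbbbb####################.
244 bbbbbbbbbbbbbbb####################.
246 bbbbbbbbbbbbbbb####################.
248 bbbbbbbbbbbbbbb###################..
250 bbbbbbbbbbbbbbbb####bbbbbbbb######..
252 bbbbbbbbbbbbbbbb####bbbbbbb#######..
254 bbbbbbbbbbbbbbb#####bbbbbbb#######..
256 bbbbbbbbbb#bbbbbb####bbbbbb######...
258 bbbbbbbbbb#bbbbb#######bbbb######...
260 bbbbbbbbbbb#bbbb#################...
262 bbbbbbbbbbb#bbbbb####..##########...
264 bbbbbbbbbbbb#bbbb####..........##...
266 bbbbbbbbbbbb##bb#####...............
268 bbbbbbbbb###########................
-0.03 [(52, 169), (50, 169), (48, 170), (46, 169), (44, 168), (42, 169), (40, 171), (38, 170), (36, 99), (34, 99), (32, 30), (30, 39), (28, 39), (26, 41)]
0.012 [(52, 43), (50, 43), (48, 36), (46, 84), (44, 84), (42, 175), (40, 175), (38, 166), (36, 163), (34, 75), (32, 27), (30, 39), (28, 39), (26, 37)]
```

>>> apply_moves(increments=[{"tx": 0, "ty": 0, "tz": -0.15, "ax": 0, "ay": 0, "az": 0}, {"tx": 0, "ty": -0.3, "tz": -0.26, "ax": 0, "ay": 0, "az": 0}, {"tx": 0, "ty": -0.5, "tz": -0.42, "ax": 0, "ay": 0, "az": 0}, {"tx": 0, "ty": -0.5, "tz": -0.42, "ax": 0, "ay": 0, "az": 0}, {"tx": 0, "ty": -0.5, "tz": -0.42, "ax": 0, "ay": 0, "az": 0}, {"tx": 0, "ty": -0.5, "tz": -0.42, "ax": 0, "ay": 0, "az": 0}, {"tx": 0, "ty": -0.5, "tz": -0.42, "ax": 0, "ay": 0, "az": 0}, {"tx": 0, "ty": -0.5, "tz": -0.42, "ax": 0, "ay": 0, "az": 0}, {"tx": 0, "ty": 0, "tz": 0, "ax": 0, "ay": 0, "az": 0}, {"tx": 0, "ty": 0, "tz": 0, "ax": 0, "ay": 0, "az": 0}])

```text
time_s: 25.55
ee_pos: [0.7748, -0.0062, 0.3101]
eef_rot: [-2.269, 0.0, 1.116]
force: [-0.6, 0.1, 0.2]
grip_width: 0.0709
grip_force: 0.0
```

Run:
```python
from asc import *
import st
asc(camera("scene"),190,270,196,272)
c=camera("top");im=c["pixels"].astype(int)
for y in(-.03,.012,.05):print(y,[(int(round(1e3*x)),int(im[tuple(pr("top",w(x,y,.06))[0].round().astype(int)[::-1])][1])) for x in np.arange(.052,.024,-.002)])
a=D["top"]["pixels"].astype(int)
for n,(u,v) in dict(dome=(330,236),holder=(309,342),cell=(486,418),loupe=(501,332)).items():
    u,v=int(u*.64),int(v*.64);s=np.s_[v-12:v+12,u-12:u+12];print(n,np.abs(a[s]-im[s]).mean().round(1))
for k,v in corners(90).items():print(k,pr("scene",v)[0].round(0),end=" ")
```

```text
t 25.55 tip(pad) [-0.1166  0.012   0.1821] F pad [0.5 0.2 0.2] grip 0.071 q [-0.081  1.1    0.508  0.396  2.33   0.527]
196 bbbbbbbbb#bbbbb#####....................
198 bbbbbbbbb##bbbbb#############...........
200 bbbbbbbbbb##bb##################........
202 bbbbbbbbbb######################........
204 bbbbbbbb########################........
206 bbbbbbb#########################........
208 bbbbb###########################........
210 bb#bb###########################........
212 #b##############################........
214 ################################........
216 ################################........
218 #######################GG#######........
220 #############bbb######GGGG#####.........
222 #######################GG######.........
224 ##############################bobWWW....
226 ##############################booooooob.
228 ###############################bbooooob.
230 ####################################bb..
232 #############b######################bb..
234 ####################################....
236 ####################################....
238 ###############################
[... 778 characters left out ...]
), (44, 169), (42, 170), (40, 170), (38, 171), (36, 96), (34, 96), (32, 22), (30, 40), (28, 40), (26, 44)]
0.012 [(52, 169), (50, 169), (48, 168), (46, 170), (44, 170), (42, 170), (40, 171), (38, 170), (36, 165), (34, 72), (32, 23), (30, 40), (28, 40), (26, 46)]
0.05 [(52, 148), (50, 171), (48, 171), (46, 170), (44, 167), (42, 170), (40, 173), (38, 171), (36, 143), (34, 15), (32, 15), (30, 37), (28, 43), (26, 43)]
dome 29.5
holder 23.2
cell 54.1
loupe 45.0
(0, 0, -0.052) [254. 211.] (0, 0, 0.052) [212. 207.] (0, 0.044, -0.052) [254. 198.] (0, 0.044, 0.052) [212. 193.] (0.16, 0, -0.052) [243. 259.] (0.16, 0, 0.052) [197. 253.] (0.16, 0.044, -0.052) [243. 245.] (0.16, 0.044, 0.052) [195. 239.]
```

Run:
```python
from asc import *
import station
im=camera("scene")["pixels"].astype(int);a=D["scene"]["pixels"].astype(int)
for n,(u,v) in dict(dome=(492,415),holder=(467,335),cell=(269,312),loupe=(266,380),turq=(430,235)).items():
    u,v=int(u*.64),int(v*.64);s=np.s_[v-12:v+12,u-12:u+12];print(n,np.abs(a[s]-im[s]).mean().round(1))
print(station.hand_in())
```

```text
dome 12.7
holder 9.2
cell 59.2
loupe 18.9
turq 8.8
the job is handed in; nothing more can be done
None
```

The job is handed in: the clock was pushed square against the strip, tipped over it on the front finger, and looks flat on its face on the pad, with its foot end about 35 mm past the stop face and the hand clear. I couldn't verify the bystanders: image differences were highest at the cell and loupe, probably the arm in view or its shadow. I saw no unexpected contact forces, and the judge's result isn't shown.

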